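# Serve the griddle cake with the turner

## Task

Pick up the slotted turner from the spoon rest, slide its blade under the round griddle cake in the frying pan (the pan wall will stop the cake from sliding away) and lift the cake out on the blade. Carry it to the dinner plate and let it slide off, from close above, so that it lies flat in the middle of the plate, same side up. Then lay the turner back with its blade flat on the spoon rest; do not touch the cake with the gripper, do not throw or drop it, and leave the pan, plate, little bowl and bamboo tongs where they are.

Things in the scene. Friction and masses are not known exactly. Their poses are not given: they have to be found in the camera images.
- turner_grip (a point): Slotted turner, 0.165 kg, on the spoon rest: steel blade, cranked neck, level wooden handle 18 mm wide (y), 24 mm high (z), 110 mm long (x). Point half-way up in the handle, 28 mm behind its front end: a good grip. x runs along the handle to the blade, z up, square to the blade. The blade's underside is 62 mm below the point, its middle 118, rear edge 68, front edge 168 mm ahead (+x).
- turner_blade (a point): Middle of the underside of the turner's flat blade: 100 mm long (x), 76 mm wide (y), 2 mm thick; axes as turner_grip. The 8 mm bar of the neck rises steeply from the blade's rear 15 mm to the handle's front end. The turner stands on its blade by itself, the handle clear of the surface. Nose-heavy: a weak grip lets the blade droop.
- cake_center (a point): Griddle cake in the pan: firm, flat, round, tan, scored with a cross, 84 mm across, 14 mm thick, 50 to 100 g. Point at its centre, half-way up; z up. Lower edge chamfered (4 mm high, 5 mm in), so that a blade held down on the pan floor goes under it. Greased: friction 0.24 to 0.36, it slides off a blade tilted beyond about 20 degrees.
- pan_floor (a point): Shallow steel frying pan, 1.6 kg, loose on the cooktop. Point at the middle of its inner floor, 6 mm above the cooktop; z up; its handle points along -x, to 340 mm from this point, about 65 mm high. Inner floor flat to a radius of 125 mm, then a steep wall to the rim, 270 mm across and 26 mm above the cooktop. The cake lies off the middle.
- plate_mid (a point): Round terracotta-red dinner plate with a dark edge, 254 mm across, rim 19 mm high, on the worktop left of the cooktop. Point at the middle of its eating surface, 10 mm above the worktop; z up. The surface is nearly flat (rising 3 mm) to a radius of about 80 mm, then rises to the rim.
- rest_top (a point): Spoon rest, a flat brown stoneware slab, 150 mm (x) by 120 mm (y), on the cooktop, 0.5 kg. Point at the middle of its top face, 7 mm above the cooktop; x along its long side, z up. A raised edge 5 mm wide stands 3.5 mm above the top face.
- salt_bowl: Bystander: small pale thin bowl, 77 mm wide, 28 mm high; origin at the middle of its underside.
- tongs: Bystander: bamboo tongs, 157 mm long, 26 mm wide, 13 mm high; origin at the middle of its underside.
Mind the look-alikes: they are no part of the job. Leave any blue or grey look-alike of the part that bears cake_center alone.

How it is judged (in metres and radians):
On the way:
1. the cake is lifted out of the pan on the turner's blade (z of cake_center in the frame of pan_floor above 0.045 m and contact force between cake and turner above 0.1 N and contact force between cake and pan below 0.05 N), for 0.3 s.
At the end, for the whole second after the job is handed in: The cake lies flat (within 0.15 rad), same side up and at rest on the plate, its centre within 60 mm of the plate's middle and not touched by the turner; the turner lies at rest, blade flat (within 0.15 rad) on the spoon rest, the blade's middle within 50 mm of the rest's middle (horizontal distance between cake_center and plate_mid below 0.06 m and z of cake_center in the frame of plate_mid below 0.02 m and angle between each of cake_center, turner_blade's own z axis and vertical below 0.15 rad and linear speed of each of cake, turner below 0.02 m/s and contact force between cake and turner below 0.02 N and horizontal distance between turner_blade and rest_top below 0.05 m and z of turner_blade in the frame of rest_top below 0.012 m).
It fails at once if the gripper or arm touches the cake (contact force between any of the fingers, the arm and cake above 0.5 N).
It fails at once if the cake is thrown or dropped (faster than 0.9 m/s) (linear speed of cake above 0.9 m/s).
It fails at once if the pan is pushed more than 50 mm (distance of pan_floor from where it was at the start of the episode above 0.05 m).
It fails at once if the plate is pushed more than 50 mm (distance of plate_mid from where it was at the start of the episode above 0.05 m).
It fails at once if the small bowl or the bamboo tongs are moved more than 30 mm (distance of any of salt_bowl, tongs from where it was at the start of the episode above 0.03 m).
It also fails if it takes over 70 s, if anything falls off the work surface, if the arm or the gripper's body presses on something with over 40 N, if the wrist force passes 120 N, or if a joint passes its speed limit or range.

## Robot

A 7-joint arm with a two-finger parallel gripper is mounted at the origin on a cart in front of the work surface, level with it; the furniture and walls round the work are solid. World frame = base frame: x ahead of the robot, y to its left, z up, the work surface at z = 0. Lengths are in m, angles in degrees, forces in N, time in s.
With the tool pointing down it reaches from about 0.35 to 0.9 m from the base axis. Payload 7.2 kg.
Tool frame: the origin (TCP) lies between the finger pads; the fingertips stand 17 mm ahead of it and the grasp point (between the pads) lies 2 mm behind it; z points along the fingers, y is the direction in which the jaws open and shut (so a half turn about z gives the same grasp; the last joint's range is limited). The gripper opens to 85 mm and grips with 20 to 120 N. Pads are 22 mm wide; open, the fingers measure 114 mm over their backs; the gripper's body (76 mm by 85 mm) begins 54 mm behind the grasp point. The pads swing forward as they close: fully open they stand 13 mm farther back than shut.
Start: joints at [71.666, 23.554, -0.728, 91.456, 0.321, 64.991, -4.71], TCP at [0.156, -0.605, 0.248] pointing down, gripper open.
Joint ranges: [-169.25, 169.25], [-16.82, 113.86], [-84.01, 82.57], [7.8, 145.47], [-59.2, 239.2], [7.22, 106.19], [-163.78, 163.78]. Speed limits (degrees/s): [136.94, 136.94, 172.46, 172.46, 180, 180, 180].

## Interface

Orientations are given as [roll, pitch, yaw] about the fixed x, y, z axes, in that order (R = Rz(yaw) Ry(pitch) Rx(roll)).
In Python, from plant import bot gives the robot as it stands.
- The arm moves only by the tool servo_tool, never from a script. Its argument "steps" is a list that holds one entry, the list of rows, each a list of 7 numbers: the shift along the tool's x, y, z in m, then the turn, a rotation vector about the tool's x, y, z in degrees, then the closure, from -1 (fully open) to 1 (shut). In form: [[[dx, dy, dz, ax, ay, az, fingers], ...]]. A call has exactly 10 rows; each row shifts and turns the commanded pose from where the row before left it, along the tool's axes as they then stand; what a row does not reach is not made up. A row lasts 1/8 s, in which the tool goes at most 62.5 mm and 10.7 degrees, less where a joint would pass 70% of its speed; a pose out of reach is approached as far as the arm can. A call is refused whole if a number of a shift passes 0.0625 or a number of a turn 10.7, either way. A call with a gripper value outside its range is refused whole. The fingers move at their own pace and stop on an object; the grip force is fixed at half the most. Time passes only in rows, so rows that do not move let the fingers close, or fill a call up. It gives the time, the measured TCP pose, the force and the opening at its end, in the units of the state.
- bot.sense(): the state, without advancing time (a new reading comes with each control period).
- bot.snapshot(name): name is "scene" or "side" or "wrist"; returns a dict with "pixels" (420x560x3 uint8, red, green, blue), "fovy" (degrees; the focal length in pixels is half the picture's height over the tangent of half this angle, whatever the lens; pixels are square), "cx", "cy" (the principal point, pixels), "xyz" and "rotation" of the camera in the world. Camera axes: x right, y down, z forward; pixel columns grow to the right and rows downward; lengths in m; the calibration is good to about 2 mm. A picture is of the moment at which its call begins. There is no depth.
- bot.sign_off(): hands the job in, once; it reports no verdict.
The state is a dict: "clock": time; "q": joint angles; "dq": joint speeds; "tau": joint torques, N m; "ee_pos": TCP position; "tool_rot": TCP orientation; "ft_force": force on the tool from outside, world axes, zero at the start; "wrist_torque": the same for the moment, N m; "gripper_width": opening from 0.0 (shut) to 1.0 (fully open).
Only numpy, scipy, OpenCV 4.12 (cv2) and the standard library are available. Lean on these libraries where they do the work, as an engineer would, in place of code of your own. Each camera call takes 0.05 s, during which the arm holds its last target.

## Working session

There is one attempt and no reset: what is moved stays moved. The work goes in short steps, Python scripts to look and compute and a tool call to move; the robot and the scene stay as the last step left them, time stands still between calls to the robot, and variables do not carry over. Pictures are saved under pics/ and viewed, and the job is handed in when it is done.

Besides the shell and the picture viewer there is one more tool, called in YAML: its name, and indented under it one key for each argument. servo_tool: Moves the arm, as the interface text tells. Its arguments: {"type":"object","properties":{"steps":{"type":"array","items":{"type":"array","items":{"type":"array","items":{"type":"number"}}}}},"required":["steps"]}

```bash
mkdir -p pics; ls
cat > h.py <<'E'
import numpy as np, cv2
from plant import bot
from scipy.spatial.transform import Rotation as Rn
def snap(n,f):
    s=bot.snapshot(n); cv2.imwrite('pics/'+f,cv2.cvtColor(np.asarray(s['pixels']),cv2.COLOR_RGB2BGR))
    import pickle; s={k:s[k] for k in s}; pickle.dump(s,open('pics/'+f+'.pkl','wb')); return s
def load(f):
    import pickle; return pickle.load(open('pics/'+f+'.pkl','rb'))
def foc(s): return s['pixels'].shape[0]/2/np.tan(np.radians(s['fovy'])/2)
def Rm(s):
    r=np.array(s['rotation'],float)
    return r if r.shape==(3,3) else Rn.from_euler('xyz',r,degrees=True).as_matrix()
def px2w(s,u,v,z):
    d=Rm(s)@np.array([(u-s['cx'])/foc(s),(v-s['cy'])/foc(s),1]); o=np.array(s['xyz'])
    return o+d*(z-o[2])/d[2]
def w2px(s,p):
    c=Rm(s).T@(np.array(p)-np.array(s['xyz'])); return foc(s)*c[0]/c[2]+s['cx'],foc(s)*c[1]/c[2]+s['cy']
E
python3 - <<'E'
from h import *
for n in ['scene','side','wrist']:
    s=snap(n,n+'0.png'); print(n,s['fovy'],s['cx'],s['cy'],s['xyz'],s['rotation'])
print(bot.sense())
E
```

```text
pics
scene 47.526811965796526 277.911567714803 207.01492222738872 [-0.39151065  0.75995507  1.08522092] [-126.6816405     0.28258752 -132.36608907]
side 47.02063545399774 284.76318483814623 205.01519578672318 [-0.55902547  0.49481726  0.90926758] [-122.02865433    1.10693713 -119.45213123]
wrist 71.60702891257358 280.8668246619804 209.21581738098405 [ 0.22046798 -0.58838467  0.37257042] [ 1.64645447e+02  4.90431906e-02 -7.55357832e+01]
{'clock': 0.15, 'q': array([71.6652154 , 23.59120672, -0.72751159, 91.4927645 ,  0.32262119,
       64.99073039, -4.70933912]), 'dq': array([ 0.0677019 , -0.10176724, -0.00012254, -0.07888372, -0.06822031,
       -0.01481047, -0.01825794]), 'tau': array([ 1.90925326e-03, -6.01034403e+01,  6.83184229e-01, -2.99643785e+01,
        1.39974849e-02,  7.87051540e-03, -6.30662976e-05]), 'ee_pos': array([ 0.15558082, -0.60495343,  0.24762958]), 'tool_rot': array([-1.79927670e+02,  7.01090342e-03,  1.44289289e+01]), 'ft_force': array([0.04338425, 0.33983949, 0.31545321]), 'wrist_torque': array([-0.01706135,  0.03739963, -0.00554337]), 'gripper_width': 0.9994833068623596}
```

View pics/scene0.png

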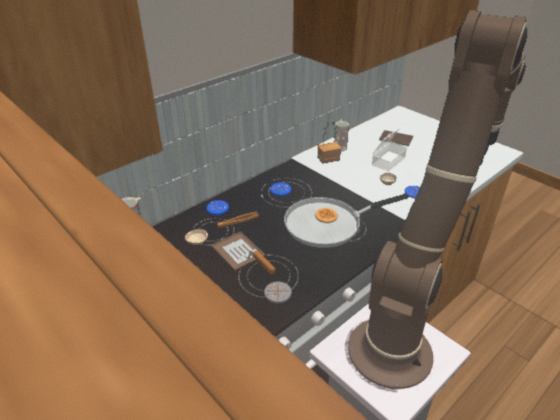

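View pics/side0.png

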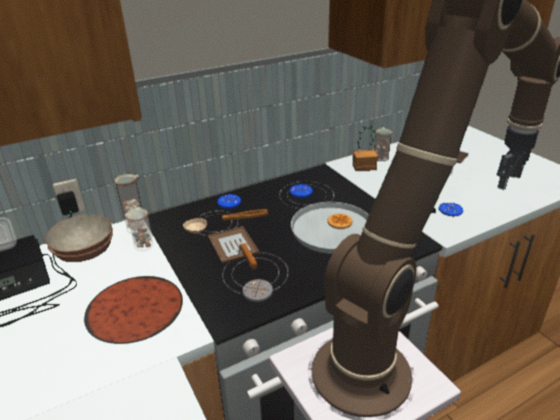

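View pics/wrist0.png

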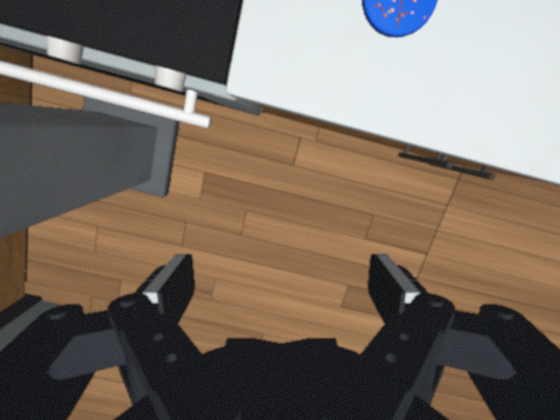

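Candidates for the cake in the side view are: tan disc in the pan (340,221), grey disc (257,289), and blue discs (229,201), (301,190) and (451,209). I choose the tan one in the pan and will check it in a crop. The turner lies on the brown rest at (233,244) with its handle at (249,256), and the red plate is at (133,309).

Run:
```python
from h import *
a=cv2.imread('pics/side0.png'); b=cv2.imread('pics/scene0.png')
A=cv2.resize(a[170:310,180:380],None,fx=4,fy=4,interpolation=cv2.INTER_CUBIC)
B=cv2.resize(b[170:310,180:380],None,fx=4,fy=4,interpolation=cv2.INTER_CUBIC)
cv2.imwrite('pics/sideC.png',A);cv2.imwrite('pics/sceneC.png',B)
s=load('side0.png')
for n,u,v,z in [('cake',340,221,.013),('turnrest',233,244,.007),('handle',249,256,.075),('plate',133,309,.01)]: print(n,px2w(s,u,v,z))
```

```text
cake [ 0.51546283 -0.30218591  0.013     ]
turnrest [0.58929479 0.05268018 0.007     ]
handle [0.42826674 0.07064792 0.075     ]
plate [0.4589702  0.39941309 0.01      ]
```

View pics/sideC.png

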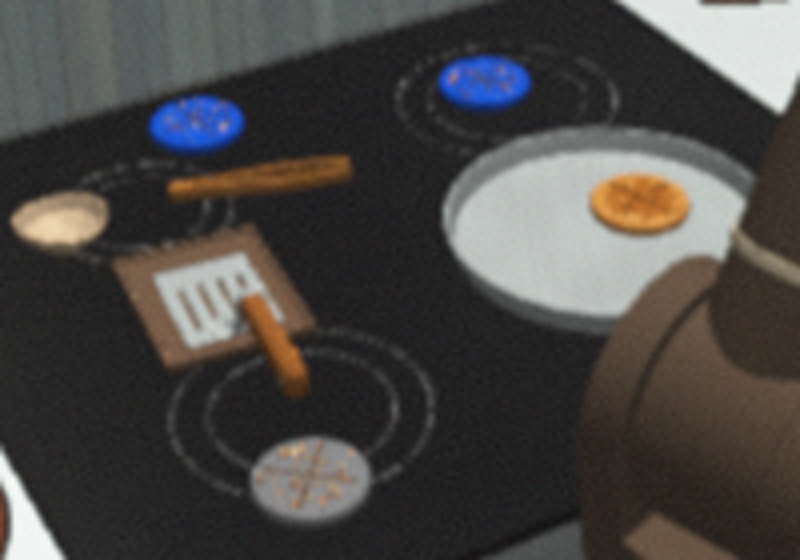

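View pics/sceneC.png

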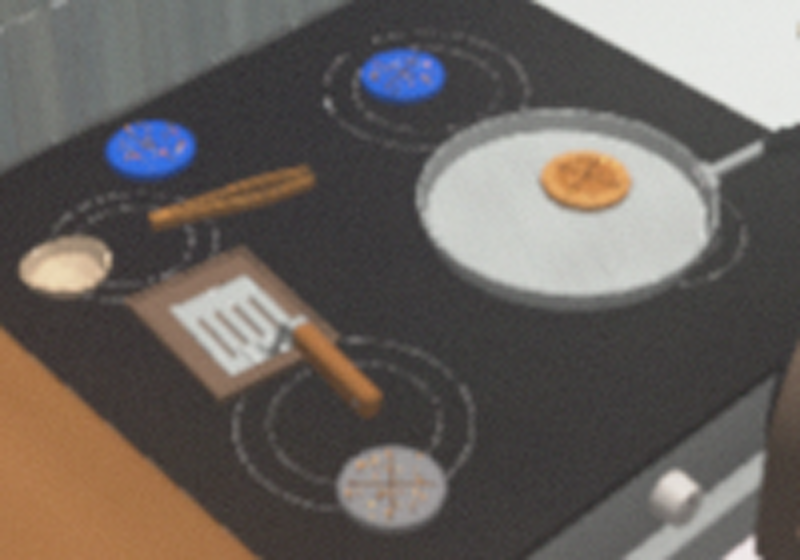

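Run:
```python
from h import *
S=load('side0.png');C=load('scene0.png')
o=lambda p:(180+(p[0]+.5)/4-.5,170+(p[1]+.5)/4-.5)
def both(n,a,b,z): print(n,px2w(S,*o(a),z)[:2].round(3),px2w(C,*o(b),z)[:2].round(3))
for i,(a,b) in enumerate([((112,258),(130,295)),((250,225),(243,245)),((316,325),(340,342)),((170,368),(222,403))]): both('rest%d'%i,a,b,.009)
both('hf',(255,297),(305,328),.081);both('hb',(298,382),(372,402),.081)
both('cake',(640,200),(586,178),.018)
both('tongsL',(170,188),(152,220),.01);both('tongsR',(350,165),(314,175),.01)
both('bowl',(60,215),(66,262),.02)
both('blFL',(155,273),(170,308),.009);both('blFR',(240,253),(247,275),.009);both('blRL',(188,347),(230,378),.009)
both('grey',(310,480),(392,487),.01)
# pan rim scene
p=[(415,200),(718,190),(575,108),(560,310),(470,285),(480,125),(680,135),(660,285)]
P=np.array([px2w(C,*o(q),.026)[:2] for q in p]);print(P.round(3))
A=np.c_[2*P,np.ones(len(P))];x=np.linalg.lstsq(A,(P**2).sum(1),rcond=None)[0];print(x[:2],np.sqrt(x[2]+x[:2]@x[:2]))
a=cv2.imread('pics/side0.png');
h=cv2.cvtColor(a,cv2.COLOR_BGR2HSV)
m=((a[:,:,2]>90)&(a[:,:,1]<80)&(a[:,:,0]<80)).astype(np.uint8);m[:,:80]=0;m[:,190:]=0;m[:270]=0;m[345:]=0
ys,xs=np.nonzero(m);print(xs.min(),xs.max(),ys.min(),ys.max())
for (u,v) in [(xs.min(),ys[xs==xs.min()].mean()),(xs.max(),ys[xs==xs.max()].mean()),(xs[ys==ys.min()].mean(),ys.min()),(xs[ys==ys.max()].mean(),ys.max())]: print(px2w(S,u,v,.017))
```

```text
rest0 [0.678 0.102] [0.679 0.097]
rest1 [ 0.663 -0.014] [ 0.665 -0.017]
rest2 [0.514 0.001] [0.512 0.003]
rest3 [0.523 0.118] [0.521 0.12 ]
hf [0.48  0.063] [0.482 0.063]
hb [0.378 0.079] [0.385 0.08 ]
cake [ 0.517 -0.301] [ 0.518 -0.302]
tongsL [0.747 0.022] [0.747 0.022]
tongsR [ 0.7   -0.126] [ 0.699 -0.128]
bowl [0.742 0.121] [0.741 0.119]
blFL [0.641 0.08 ] [0.642 0.082]
blFR [0.631 0.01 ] [0.631 0.006]
blRL [0.539 0.096] [0.54  0.098]
grey [0.359 0.084] [0.361 0.082]
[[ 0.593 -0.158]
 [ 0.419 -0.369]
 [ 0.594 -0.367]
 [ 0.403 -0.146]
 [ 0.476 -0.113]
 [ 0.636 -0.281]
 [ 0.497 -0.407]
 [ 0.367 -0.231]]
[ 0.49903526 -0.25790276] 0.1421781306609769
88 180 278 342
[0.48138091 0.50813912 0.017     ]
[0.42059605 0.2824858  0.017     ]
[0.55925703 0.341312   0.017     ]
[0.35376552 0.45554515 0.017     ]
```

```bash
cat >> h.py <<'E'
def plan(wps, n, start=None, grip=None):
    """wps target pose (pos, [r,p,y]) -> per-row shift in tool axes"""
    s=bot.sense(); p0,r0=start if start else (s['ee_pos'],s['tool_rot'])
    R0=Rn.from_euler('xyz',r0,degrees=True);p,r=wps;R1=Rn.from_euler('xyz',r,degrees=True)
    rv=(R0.inv()*R1).as_rotvec(degrees=True)/n
    out=[]
    for i in range(n):
        Rc=R0*Rn.from_rotvec(rv*i,degrees=True)
        out.append(np.r_[Rc.inv().apply((np.array(p)-p0)/n),rv])
    for o in out: print(o.round(4).tolist())
def st():
    s=bot.sense();print(round(s['clock'],2),'pos',s['ee_pos'].round(4),'rot',s['tool_rot'].round(2),'F',s['ft_force'].round(1),'w',round(s['gripper_width'],3),'q',s['q'].round(1))
E
python3 - <<'E'
from h import *
plan(([.453,.068,.22],[180,0,-9]),20)
E
```

```text
[0.0228, -0.0289, 0.0014, -0.0035, 0.0011, 1.1714]
[0.0222, -0.0293, 0.0014, -0.0035, 0.0011, 1.1714]
[0.0216, -0.0298, 0.0014, -0.0035, 0.0011, 1.1714]
[0.021, -0.0302, 0.0014, -0.0035, 0.0011, 1.1714]
[0.0204, -0.0306, 0.0014, -0.0035, 0.0011, 1.1714]
[0.0197, -0.0311, 0.0014, -0.0035, 0.0011, 1.1714]
[0.0191, -0.0315, 0.0014, -0.0035, 0.0011, 1.1714]
[0.0184, -0.0318, 0.0014, -0.0035, 0.0011, 1.1714]
[0.0178, -0.0322, 0.0014, -0.0035, 0.0011, 1.1714]
[0.0171, -0.0326, 0.0014, -0.0035, 0.0011, 1.1714]
[0.0164, -0.0329, 0.0014, -0.0035, 0.0011, 1.1714]
[0.0158, -0.0332, 0.0014, -0.0035, 0.0011, 1.1714]
[0.0151, -0.0335, 0.0014, -0.0035, 0.0011, 1.1714]
[0.0144, -0.0339, 0.0014, -0.0035, 0.0011, 1.1714]
[0.0137, -0.0341, 0.0014, -0.0035, 0.0011, 1.1714]
[0.013, -0.0344, 0.0014, -0.0035, 0.0011, 1.1714]
[0.0123, -0.0347, 0.0014, -0.0035, 0.0011, 1.1714]
[0.0116, -0.0349, 0.0014, -0.0035, 0.0011, 1.1714]
[0.0109, -0.0351, 0.0014, -0.0035, 0.0011, 1.1714]
[0.0101, -0.0354, 0.0014, -0.0035, 0.0011, 1.1714]
```

servo_tool:
  steps:
    - [[0.0228, -0.0289, 0.0014, 0, 0, 1.17, -1], [0.0222, -0.0293, 0.0014, 0, 0, 1.17, -1], [0.0216, -0.0298, 0.0014, 0, 0, 1.17, -1], [0.021, -0.0302, 0.0014, 0, 0, 1.17, -1], [0.0204, -0.0306, 0.0014, 0, 0, 1.17, -1], [0.0197, -0.0311, 0.0014, 0, 0, 1.17, -1], [0.0191, -0.0315, 0.0014, 0, 0, 1.17, -1], [0.0184, -0.0318, 0.0014, 0, 0, 1.17, -1], [0.0178, -0.0322, 0.0014, 0, 0, 1.17, -1], [0.0171, -0.0326, 0.0014, 0, 0, 1.17, -1]]

```text
clock: 1.4
ee_pos: [0.3047, -0.2676, 0.2342]
tool_rot: [180.0, -0.0, 2.7]
ft_force: [1.0, -0.3, 0.6]
gripper_width: 1.001
```

servo_tool:
  steps:
    - [[0.0164, -0.0329, 0.0014, 0, 0, 1.17, -1], [0.0158, -0.0332, 0.0014, 0, 0, 1.17, -1], [0.0151, -0.0335, 0.0014, 0, 0, 1.17, -1], [0.0144, -0.0339, 0.0014, 0, 0, 1.17, -1], [0.0137, -0.0341, 0.0014, 0, 0, 1.17, -1], [0.013, -0.0344, 0.0014, 0, 0, 1.17, -1], [0.0123, -0.0347, 0.0014, 0, 0, 1.17, -1], [0.0116, -0.0349, 0.0014, 0, 0, 1.17, -1], [0.0109, -0.0351, 0.0014, 0, 0, 1.17, -1], [0.0101, -0.0354, 0.0014, 0, 0, 1.17, -1]]

```text
clock: 2.65
ee_pos: [0.4533, 0.0686, 0.2201]
tool_rot: [180.0, 0.0, -9.0]
ft_force: [0.1, -0.4, 0.5]
gripper_width: 0.999
```

Run:
```python
from h import *
snap('wrist','w1.png');st()
```

```text
2.7 pos [0.4548 0.0735 0.2204] rot [-1.798e+02 -7.000e-02 -8.860e+00] F [ 2.7  4.1 -0.4] w 0.997 q [  14.7   12.1  -33.8  113.7    7.9   56.3 -121.7]
```

View pics/w1.png

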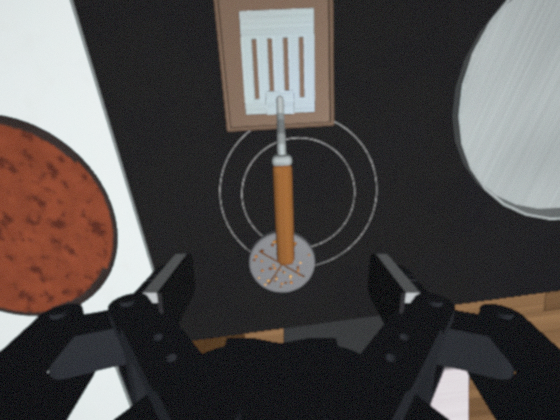

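Run:
```python
from h import *
s=load('w1.png')
a=px2w(s,282,157,.081);a2=px2w(s,283,166,.081);b=px2w(s,286,263,.081);print(a,a2,b,np.linalg.norm(a-b),np.linalg.norm(a2-b),np.degrees(np.arctan2(*(a2-b)[1::-1])))
for n,u,v in [('FL',239,11),('FR',314,9),('RL',247,116),('RR',314,114)]: print(n,px2w(s,u,v,.009))
for n,u,v in [('r0',215,0),('r1',332,0),('r2',227,131),('r3',334,125)]: print(n,px2w(s,u,v,.0105))
```

```text
[0.49566218 0.06069856 0.081     ] [0.48757572 0.06105436 0.081     ] [0.39245986 0.07290715 0.081     ] 0.10392193609220803 0.09585152343144705 -7.103250599139808
FL [0.63977678 0.08161973 0.009     ]
FR [0.62972017 0.00664696 0.009     ]
RL [0.53926082 0.09249969 0.009     ]
RR [0.52981564 0.01938827 0.009     ]
r0 [0.65236228 0.10326066 0.0105    ]
r1 [ 0.63419232 -0.01182271  0.0105    ]
r2 [0.52704009 0.11723693 0.0105    ]
r3 [ 0.51484182 -0.00079908  0.0105    ]
```

Run:
```python
from h import *
st()
plan(([.467,.0655,.067],[180,0,-7.5]),8)
```

```text
2.7 pos [0.4548 0.0735 0.2204] rot [-1.798e+02 -7.000e-02 -8.860e+00] F [ 2.7  4.1 -0.4] w 0.997 q [  14.7   12.1  -33.8  113.7    7.9   56.3 -121.7]
[0.0016, 0.0008, 0.0192, -0.0248, -0.0096, -0.1704]
[0.0016, 0.0008, 0.0192, -0.0248, -0.0096, -0.1704]
[0.0016, 0.0008, 0.0192, -0.0248, -0.0096, -0.1704]
[0.0016, 0.0008, 0.0192, -0.0248, -0.0096, -0.1704]
[0.0016, 0.0008, 0.0192, -0.0248, -0.0096, -0.1704]
[0.0016, 0.0008, 0.0192, -0.0248, -0.0096, -0.1704]
[0.0016, 0.0008, 0.0192, -0.0248, -0.0096, -0.1704]
[0.0016, 0.0008, 0.0192, -0.0248, -0.0096, -0.1704]
```

servo_tool:
  steps:
    - [[0.0018, 0.0001, 0.019, 0, 0, -0.19, -1], [0.0018, 0.0001, 0.019, 0, 0, -0.19, -1], [0.0018, 0.0001, 0.019, 0, 0, -0.19, -1], [0.0018, 0.0001, 0.019, 0, 0, -0.19, -1], [0.0018, 0.0001, 0.019, 0, 0, -0.19, -1], [0.0018, 0.0001, 0.019, 0, 0, -0.19, -1], [0.0018, 0.0001, 0.019, 0, 0, -0.19, -1], [0.0018, 0.0001, 0.019, 0, 0, -0.19, -1], [0, 0, 0.001, 0, 0, 0, -1], [0, 0, 0, 0, 0, 0, -1]]

```text
clock: 3.95
ee_pos: [0.4672, 0.0648, 0.0676]
tool_rot: [-180.0, -0.0, -7.4]
ft_force: [-0.1, 0.6, 1.5]
gripper_width: 1.001
```

Run:
```python
from h import *
snap('wrist','w2.png');st()
```

```text
4.0 pos [0.4675 0.0649 0.0679] rot [-1.7999e+02 -4.0000e-02 -7.4500e+00] F [-0.2 -0.   0.3] w 0.999 q [   9.2   26.2  -28.3  120.5   20.    37.8 -130. ]
```

View pics/w2.png

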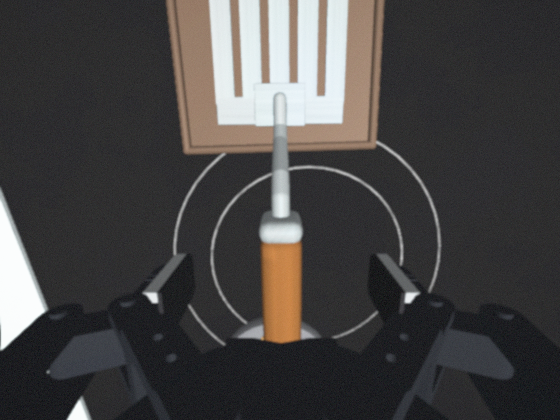

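servo_tool:
  steps:
    - [[0, 0, 0, 0, 0, 0, 1], [0, 0, 0, 0, 0, 0, 1], [0, 0, 0, 0, 0, 0, 1], [0, 0, 0, 0, 0, 0, 1], [0, 0, 0, 0, 0, 0, 1], [0, 0, 0, 0, 0, 0, 1], [0, 0, 0, 0, 0, 0, 1], [0, 0, 0, 0, 0, 0, 1], [0, 0, 0, 0, 0, 0, 1], [0, 0, -0.005, 0, 0, 0, 1]]

```text
clock: 5.25
ee_pos: [0.4667, 0.0647, 0.0719]
tool_rot: [180.0, 0.1, -7.4]
ft_force: [-0.6, 0.2, -1.1]
gripper_width: 0.2
```

servo_tool:
  steps:
    - [[0, 0, -0.01, 0, 0, 0, 1], [0, 0, -0.015, 0, 0, 0, 1], [0, 0, -0.015, 0, 0, 0, 1], [0, 0, -0.015, 0, 0, 0, 1], [0, 0, -0.015, 0, 0, 0, 1], [0, 0, -0.015, 0, 0, 0, 1], [0, 0, -0.015, 0, 0, 0, 1], [0, 0, 0, 0, 0, 0, 1], [0, 0, 0, 0, 0, 0, 1], [0, 0, 0, 0, 0, 0, 1]]

```text
clock: 6.5
ee_pos: [0.4668, 0.0647, 0.1717]
tool_rot: [180.0, 0.1, -7.5]
ft_force: [0.0, 0.5, -1.4]
gripper_width: 0.202
```

Run:
```python
from h import *
snap('wrist','w3.png');snap('scene','s3.png');st()
```

```text
6.6 pos [0.4669 0.0648 0.1718] rot [ 1.7999e+02  6.0000e-02 -7.4400e+00] F [-0.8 -0.3 -1.8] w 0.202 q [  14.1   17.   -32.9  115.4   11.8   50.8 -122.6]
```

View pics/w3.png

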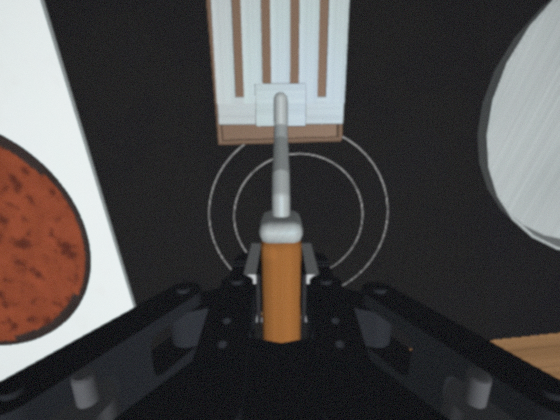

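View pics/s3.png

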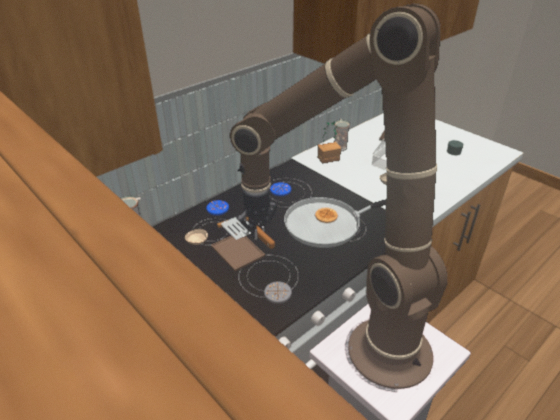

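Run:
```python
from h import *
plan(([.3773,-.1345,.15],[180,0,-50]),10)
```

```text
[-0.0063, 0.0209, 0.0022, 0.003, 0.0054, 4.2557]
[-0.0047, 0.0213, 0.0022, 0.003, 0.0054, 4.2557]
[-0.0031, 0.0216, 0.0022, 0.003, 0.0054, 4.2557]
[-0.0015, 0.0218, 0.0022, 0.003, 0.0054, 4.2557]
[0.0001, 0.0218, 0.0022, 0.003, 0.0054, 4.2557]
[0.0017, 0.0218, 0.0022, 0.003, 0.0054, 4.2557]
[0.0033, 0.0216, 0.0022, 0.003, 0.0054, 4.2557]
[0.0049, 0.0213, 0.0022, 0.003, 0.0054, 4.2557]
[0.0065, 0.0209, 0.0022, 0.003, 0.0054, 4.2557]
[0.008, 0.0203, 0.0022, 0.003, 0.0054, 4.2557]
```

servo_tool:
  steps:
    - [[-0.0063, 0.0209, 0.0022, 0, 0, 4.25, 1], [-0.0047, 0.0213, 0.0022, 0, 0, 4.25, 1], [-0.0031, 0.0216, 0.0022, 0, 0, 4.25, 1], [-0.0015, 0.0218, 0.0022, 0, 0, 4.25, 1], [0.0001, 0.0218, 0.0022, 0, 0, 4.25, 1], [0.0017, 0.0218, 0.0022, 0, 0, 4.25, 1], [0.0033, 0.0216, 0.0022, 0, 0, 4.25, 1], [0.0049, 0.0213, 0.0022, 0, 0, 4.25, 1], [0.0065, 0.0209, 0.0022, 0, 0, 4.25, 1], [0.008, 0.0203, 0.0022, 0, 0, 4.25, 1]]

```text
clock: 7.85
ee_pos: [0.3771, -0.1357, 0.1502]
tool_rot: [-180.0, -0.0, -50.2]
ft_force: [0.5, -0.4, -2.5]
gripper_width: 0.201
```

servo_tool:
  steps:
    - [[0, 0, 0, 0, 0, 0, 1], [0, 0, 0, 0, 0, 0, 1], [0, 0, 0, 0, 0, 0, 1], [0, 0, 0, 0, 0, 0, 1], [0, 0, 0, 0, 0, 0, 1], [0, 0, 0, 0, 0, 0, 1], [0, 0, 0, 0, 0, 0, 1], [0, 0, 0, 0, 0, 0, 1], [0, 0, 0, 0, 0, 0, 1], [0, 0, 0, 0, 0, 0, 1]]

```text
clock: 9.1
ee_pos: [0.3777, -0.1344, 0.1503]
tool_rot: [180.0, 0.0, -50.0]
ft_force: [0.1, -0.4, -2.3]
gripper_width: 0.201
```

Run:
```python
from h import *
snap('wrist','w4.png');snap('scene','s4.png');st()
```

```text
9.2 pos [ 0.3776 -0.1344  0.1503] rot [180.     0.   -49.96] F [ 0.7  0.2 -1.6] w 0.206 q [  30.5   10.4  -19.7  126.     5.    44.3 -132.4]
```

View pics/w4.png

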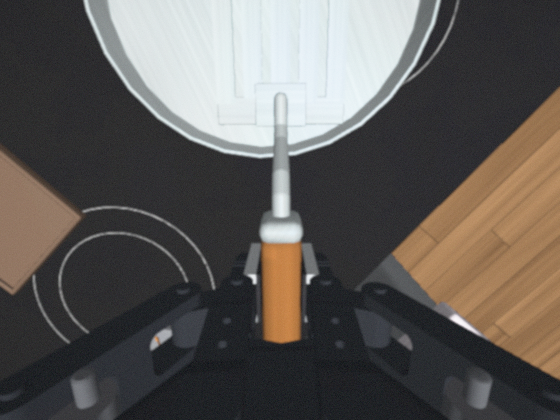

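View pics/s4.png

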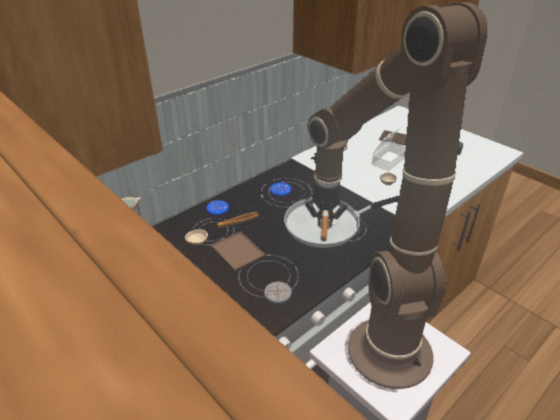

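Run:
```python
from h import *
from scipy.optimize import least_squares
s=load('w4.png')
P=np.array([px2w(s,u,v,.026)[:2] for u,v in [(85,2),(101,50),(140,100),(200,142),(263,157),(330,145),(390,107),(425,52),(440,2)]])
r=least_squares(lambda x:np.hypot(*(P-x[:2]).T)-x[2],[.5,-.26,.135]);print(r.x,r.fun.round(4))
r=least_squares(lambda x:np.hypot(*(P-x[:2]).T)-.136,[.5,-.26]);print(r.x,r.fun.round(4))
# blade rear corners -> z est
for z in (.083,.09): print(px2w(s,218,124,z),px2w(s,343,124,z))
```

```text
[ 0.50185238 -0.26265981  0.13462171] [-0.0002  0.0019 -0.0006 -0.0015 -0.001   0.0002  0.003   0.0004 -0.0023]
[ 0.5030382  -0.26407879] [-0.0013  0.0013 -0.0008 -0.0012 -0.0005  0.0005  0.0029 -0.0002 -0.0034]
[ 0.45336505 -0.16257408  0.083     ] [ 0.39271589 -0.21361289  0.083     ]
[ 0.45217914 -0.16340984  0.09      ] [ 0.3937373 -0.2125911  0.09     ]
```

servo_tool:
  steps:
    - [[0.0018, 0, 0.01, 0, 0, 0, 1], [0, 0, 0.01, 0, 0, 0, 1], [0, 0, 0.01, 0, 0, 0, 1], [0, 0, 0.01, 0, 0, 0, 1], [0, 0, 0.01, 0, 0, 0, 1], [0, 0, 0.01, 0, 0, 0, 1], [0, 0, 0.01, 0, 0, 0, 1], [0, 0, 0, 0, -1.5, 0, 1], [0, 0, 0, 0, 0, 0, 1], [0, 0, 0, 0, 0, 0, 1]]

```text
clock: 10.45
ee_pos: [0.3791, -0.136, 0.0805]
tool_rot: [-180.0, 1.5, -50.0]
ft_force: [0.4, -0.5, -2.4]
gripper_width: 0.2
```

Run:
```python
from h import *
snap('wrist','w5.png');snap('side','d5.png');snap('scene','s5.png');st()
a=cv2.imread('pics/s5.png');b=cv2.imread('pics/d5.png')
cv2.imwrite('pics/c5.png',np.hstack([cv2.resize(x,None,fx=4,fy=4,interpolation=cv2.INTER_CUBIC) for x in (a[180:280,270:370],b[180:280,270:370])]))
```

```text
10.6 pos [ 0.3789 -0.1359  0.0805] rot [-179.99    1.47  -49.96] F [ 0.8  0.1 -1.4] w 0.201 q [  29.4   18.6  -18.5  128.5    8.5   35.3 -135.1]
```

View pics/w5.png

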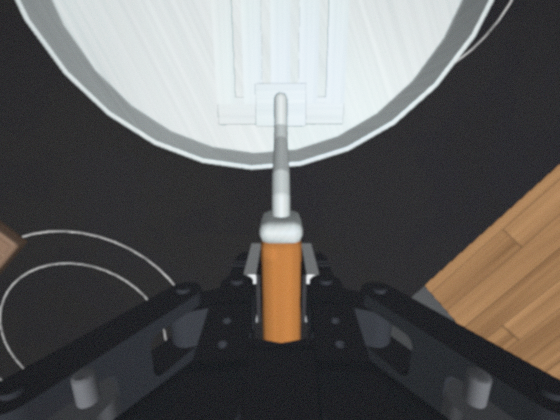

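View pics/c5.png

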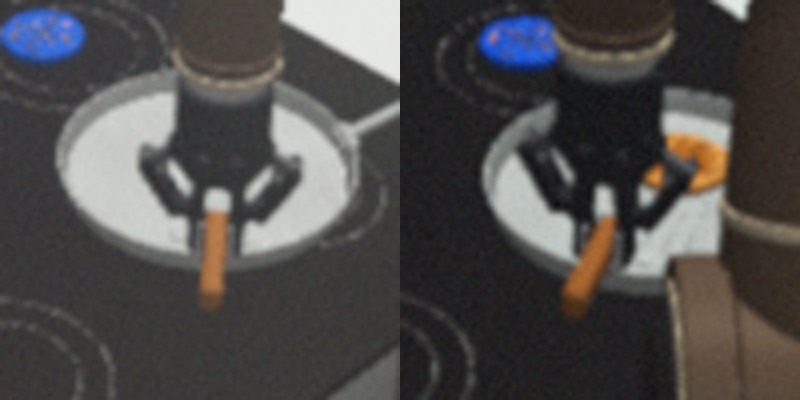

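servo_tool:
  steps:
    - [[0, 0, 0.002, 0, 0, 0, 1], [0, 0, 0.002, 0, 0, 0, 1], [0, 0, 0.002, 0, 0, 0, 1], [0, 0, 0.0015, 0, 0, 0, 1], [0, 0, 0.001, 0, 0, 0, 1], [0, 0, 0.0005, 0, 0, 0, 1], [0, 0, 0.0005, 0, 0, 0, 1], [0, 0, 0, 0, 0, 0, 1], [0, 0, 0, 0, 0, 0, 1], [0, 0, 0, 0, 0, 0, 1]]

```text
clock: 11.85
ee_pos: [0.3787, -0.1356, 0.0708]
tool_rot: [-180.0, 1.5, -50.0]
ft_force: [-0.7, 0.9, 0.4]
gripper_width: 0.204
```

servo_tool:
  steps:
    - [[0, 0, 0.001, 0, 0, 0, 1], [0.004, 0, -0.0001, 0, 0, 0, 1], [0.006, 0, -0.00016, 0, 0, 0, 1], [0.006, 0, -0.00016, 0, 0, 0, 1], [0.006, 0, -0.00016, 0, 0, 0, 1], [0.006, 0, -0.00016, 0, 0, 0, 1], [0.006, 0, -0.00016, 0, 0, 0, 1], [0.006, 0, -0.00016, 0, 0, 0, 1], [0.006, 0, -0.00016, 0, 0, 0, 1], [0.004, 0, -0.0001, 0, 0, 0, 1]]

```text
clock: 13.1
ee_pos: [0.4111, -0.1742, 0.0698]
tool_rot: [-180.0, 1.5, -50.0]
ft_force: [-0.7, 1.9, 2.7]
gripper_width: 0.198
```

Run:
```python
from h import *
snap('wrist','w6.png');snap('side','d6.png');snap('scene','s6.png');st()
a=cv2.imread('pics/s6.png');b=cv2.imread('pics/d6.png')
cv2.imwrite('pics/c6.png',np.hstack([cv2.resize(x,None,fx=4,fy=4,interpolation=cv2.INTER_CUBIC) for x in (a[180:280,270:370],b[180:280,270:370])]))
```

```text
13.25 pos [ 0.4114 -0.1745  0.0699] rot [-179.97    1.43  -49.98] F [ 0.4 -0.6  0.6] w 0.204 q [  31.4   23.   -17.   123.3    9.7   36.2 -132.2]
```

View pics/w6.png

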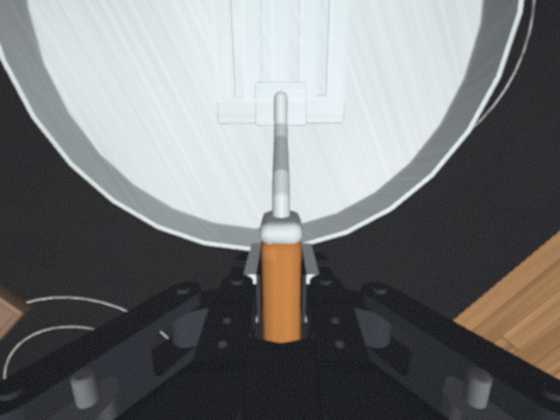

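View pics/c6.png

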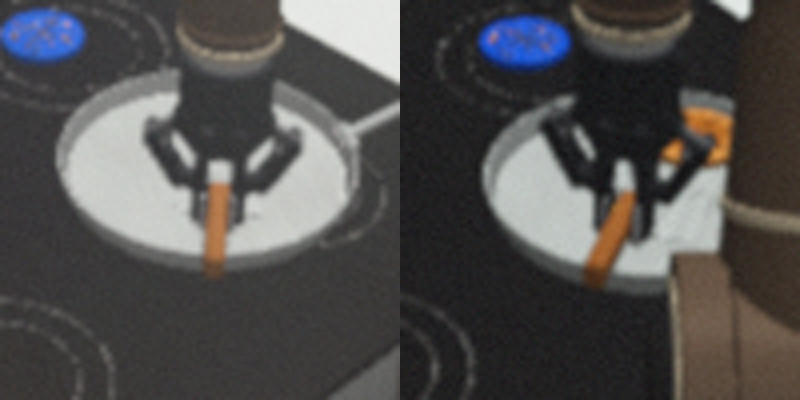

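servo_tool:
  steps:
    - [[0.004, 0, 0.0006, 0, 0, 0, 1], [0.006, 0, -0.00016, 0, 0, 0, 1], [0.006, 0, -0.00016, 0, 0, 0, 1], [0.006, 0, -0.00016, 0, 0, 0, 1], [0.006, 0, -0.00016, 0, 0, 0, 1], [0.006, 0, -0.00016, 0, 0, 0, 1], [0.006, 0, -0.00016, 0, 0, 0, 1], [0.006, 0, -0.00016, 0, 0, 0, 1], [0.004, 0, -0.0001, 0, 0, 0, 1], [0, 0, 0, 0, 0, 0, 1]]

```text
clock: 14.5
ee_pos: [0.4436, -0.2128, 0.0692]
tool_rot: [-180.0, 1.4, -50.0]
ft_force: [1.0, 0.3, 0.0]
gripper_width: 0.204
```

Run:
```python
from h import *
snap('wrist','w7.png');snap('side','d7.png');snap('scene','s7.png');st()
a=cv2.imread('pics/s7.png');b=cv2.imread('pics/d7.png')
cv2.imwrite('pics/c7.png',np.hstack([cv2.resize(x,None,fx=4,fy=4,interpolation=cv2.INTER_CUBIC) for x in (a[180:280,270:370],b[180:280,270:370])]))
```

```text
14.65 pos [ 0.4433 -0.2126  0.0692] rot [-179.98    1.44  -49.97] F [ 0.4 -1.9  0.5] w 0.203 q [  33.4   26.3  -16.1  117.4   10.1   38.9 -129.1]
```

View pics/w7.png

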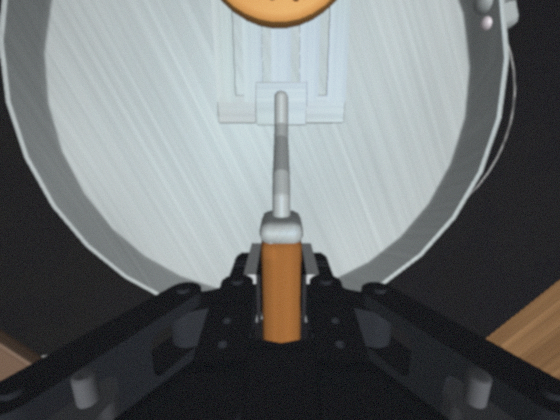

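View pics/c7.png

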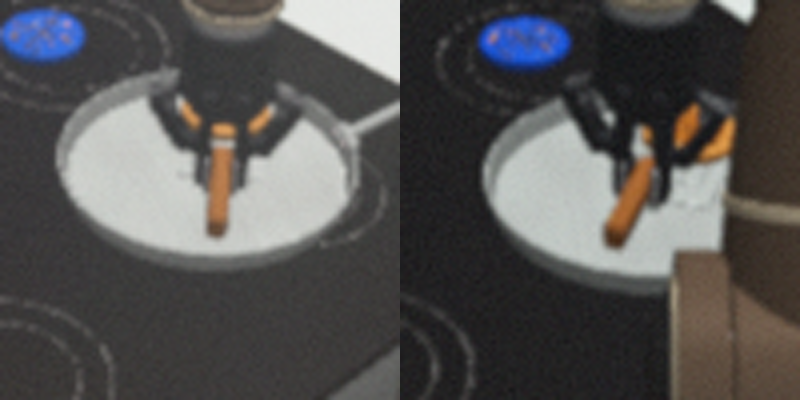

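Run:
```python
from h import *
s=load('w7.png');d=np.array([.643,-.766]);T=np.array([.4433,-.2126])
for z in (.01,.016,.02): p=px2w(s,279,26,z)[:2];print(z,p,(p-T)@d)
```

```text
0.01 [ 0.52184185 -0.30433144] 0.12076868919653078
0.016 [ 0.52075032 -0.30308263] 0.11911025290483221
0.02 [ 0.52002263 -0.3022501 ] 0.11800462871036652
```

servo_tool:
  steps:
    - [[0.004, 0, 0, 0, 0, 0, 1], [0.005, 0, -0.0001, 0, 0, 0, 1], [0.005, 0, -0.0001, 0, 0, 0, 1], [0.003, 0, -0.0001, 0, 0, 0, 1], [0.002, 0, 0, 0, 0, 0, 1], [0.002, 0, 0, 0, 0, 0, 1], [0.001, 0, 0, 0, 0, 0, 1], [0, 0, 0, 0, 0, 0, 1], [0, 0, 0, 0, 0, 0, 1], [0, 0, 0, 0, 0, 0, 1]]

```text
clock: 15.9
ee_pos: [0.4573, -0.2291, 0.0689]
tool_rot: [-180.0, 1.5, -50.0]
ft_force: [-0.8, 1.1, 2.1]
gripper_width: 0.2
```

Run:
```python
from h import *
snap('wrist','w8.png');st()
```

```text
15.95 pos [ 0.4573 -0.2291  0.0689] rot [-180.      1.48  -49.96] F [-1.   0.6  2. ] w 0.2 q [  34.1   27.8  -15.8  114.7   10.2   40.2 -127.9]
```

View pics/w8.png

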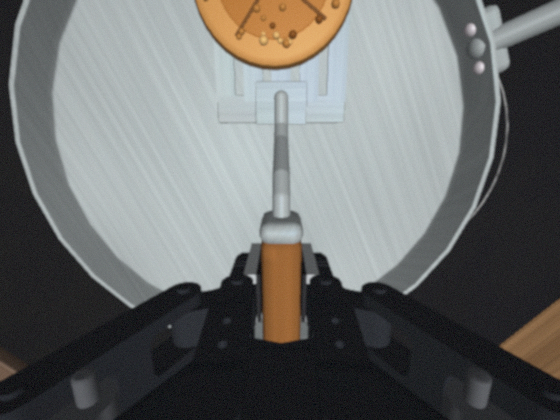

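servo_tool:
  steps:
    - [[0.002, 0, 0, 0, 0, 0, 1], [0.002, 0, 0, 0, 0, 0, 1], [-0.0015, 0, -0.001, 0, 1, 0, 1], [-0.0015, 0, -0.002, 0, 1.2, 0, 1], [-0.0015, 0, -0.003, 0, 1.2, 0, 1], [-0.0015, 0, -0.004, 0, 1.2, 0, 1], [-0.0015, 0, -0.005, 0, 1.2, 0, 1], [-0.0015, 0, -0.006, 0, 1.2, 0, 1], [-0.001, 0, -0.006, 0, 0.5, 0, 1], [-0.001, 0, -0.006, 0, 0, 0, 1]]

```text
clock: 17.2
ee_pos: [0.4513, -0.2219, 0.1018]
tool_rot: [-180.0, -6.0, -49.9]
ft_force: [1.2, -0.1, -1.8]
gripper_width: 0.198
```

Run:
```python
from h import *
snap('wrist','w9.png');snap('side','d9.png');st()
```

```text
17.3 pos [ 0.4518 -0.2221  0.1021] rot [-179.97   -6.06  -49.95] F [ 0.5  1.1 -2.7] w 0.206 q [  30.1   20.9  -13.9  120.1   14.2   35.3 -133.9]
```

View pics/w9.png

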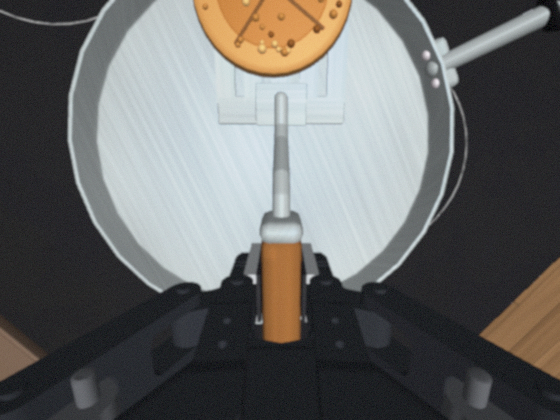

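View pics/d9.png

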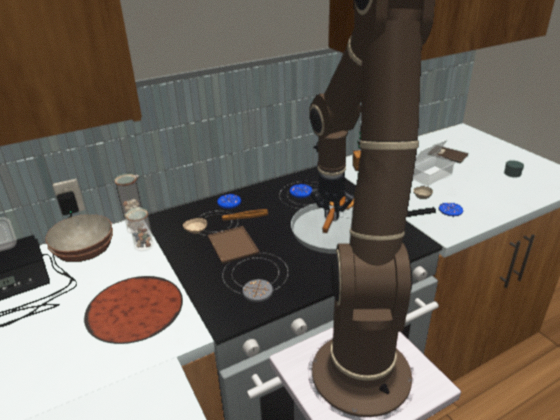

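servo_tool:
  steps:
    - [[0.001, 0, -0.006, 0, 0, 0, 1], [0.001, 0, -0.008, 0, 0, 0, 1], [0.001, 0, -0.01, 0, 0, 0, 1], [0.001, 0, -0.01, 0, 0, 0, 1], [0.001, 0, -0.01, 0, 0, 0, 1], [0.001, 0, -0.01, 0, 0, 0, 1], [0.001, 0, -0.01, 0, 0, 0, 1], [0.001, 0, -0.008, 0, 0, 0, 1], [0, 0, -0.004, 0, 0, 0, 1], [0, 0, 0, 0, 0, 0, 1]]

```text
clock: 18.55
ee_pos: [0.4514, -0.2221, 0.1778]
tool_rot: [-180.0, -6.0, -50.0]
ft_force: [0.1, 1.0, -1.8]
gripper_width: 0.198
```

```bash
cat >> h.py <<'E'
def plan2(p0,e0,p1,e1,n,smooth=True):
    p0,e0,p1,e1=map(lambda x:np.array(x,float),(p0,e0,p1,e1))
    t=np.linspace(0,1,n+1); t=(1-np.cos(np.pi*t))/2 if smooth else t
    P=[p0+(p1-p0)*a for a in t];R=[Rn.from_euler('xyz',e0+(e1-e0)*a,degrees=True) for a in t]
    for i in range(n):
        print((np.r_[R[i].inv().apply(P[i+1]-P[i]).round(4),(R[i].inv()*R[i+1]).as_rotvec(degrees=True).round(2)]).tolist())
E
python3 - <<'E'
from h import *
s=snap('wrist','w10.png');st()
x=bot.sense()
plan2(x['ee_pos'],[180,-6,-50],[.354,.297,.18],[180,-6,45],30)
# plate check from side0 earlier pic: ellipse fit of dark-edge
a=load('side0.png');im=a['pixels'].astype(int)
m=((im[:,:,0]>80)&(im[:,:,1]<75)&(im[:,:,2]<70)).astype(np.uint8);m[:,200:]=0;m[:270]=0;m[345:]=0;m[:,:80]=0
c=max(cv2.findContours(m,0,cv2.CHAIN_APPROX_NONE)[0],key=len)[:,0]
P=np.array([px2w(a,u,v,.017)[:2] for u,v in c])
from scipy.optimize import least_squares
r=least_squares(lambda q:np.hypot(*(P-q[:2]).T)-q[2],[.45,.4,.12],loss='soft_l1',f_scale=.002);print(r.x)
E
```

```text
18.6 pos [ 0.4513 -0.2221  0.1776] rot [179.99  -6.   -49.95] F [ 0.6 -0.3 -3.1] w 0.202 q [  32.1   14.4  -15.7  116.1   10.    45.4 -129.7]
[-0.0013, -0.0007, -0.0001, 0.03, 0.0, -0.26]
[-0.0037, -0.0021, -0.0004, 0.08, 0.0, -0.77]
[-0.0061, -0.0036, -0.0007, 0.13, 0.0, -1.28]
[-0.0084, -0.0052, -0.0009, 0.19, 0.0, -1.77]
[-0.0104, -0.0069, -0.0012, 0.24, -0.0, -2.24]
[-0.0121, -0.0088, -0.0013, 0.28, 0.0, -2.69]
[-0.0135, -0.0108, -0.0015, 0.33, 0.0, -3.11]
[-0.0145, -0.013, -0.0016, 0.37, 0.0, -3.5]
[-0.0151, -0.0152, -0.0017, 0.4, 0.0, -3.84]
[-0.0151, -0.0175, -0.0017, 0.44, -0.0, -4.15]
[-0.0147, -0.0197, -0.0017, 0.46, -0.0, -4.41]
[-0.0138, -0.0218, -0.0016, 0.49, 0.0, -4.62]
[-0.0124, -0.0236, -0.0014, 0.5, 0.0, -4.78]
[-0.0106, -0.0251, -0.0012, 0.51, 0.0, -4.88]
[-0.0085, -0.0262, -0.001, 0.52, 0.0, -4.94]
[-0.0062, -0.0269, -0.0008, 0.52, 0.0, -4.94]
[-0.0038, -0.027, -0.0005, 0.51, 0.0, -4.88]
[-0.0015, -0.0267, -0.0003, 0.5, 0.0, -4.78]
[0.0007, -0.0258, -0.0, 0.49, 0.0, -4.62]
[0.0027, -0.0245, 0.0002, 0.46, 0.0, -4.41]
[0.0043, -0.0228, 0.0003, 0.44, 0.0, -4.15]
[0.0055, -0.0208, 0.0005, 0.4, 0.0, -3.84]
[0.0062, -0.0185, 0.0006, 0.37, 0.0, -3.5]
[0.0065, -0.0161, 0.0006, 0.33, 0.0, -3.11]
[0.0064, -0.0136, 0.0006, 0.28, 0.0, -2.69]
[0.0059, -0.0111, 0.0006, 0.24, 0.0, -2.24]
[0.005, -0.0086, 0.0005, 0.19, 0.0, -1.77]
[0.0038, -0.0061, 0.0004, 0.13, 0.0, -1.28]
[0.0024, -0.0036, 0.0002, 0.08, 0.0, -0.77]
[0.0008, -0.0012, 0.0001, 0.03, 0.0, -0.26]
[0.4430263  0.42172109 0.10135299]
```

View pics/w10.png

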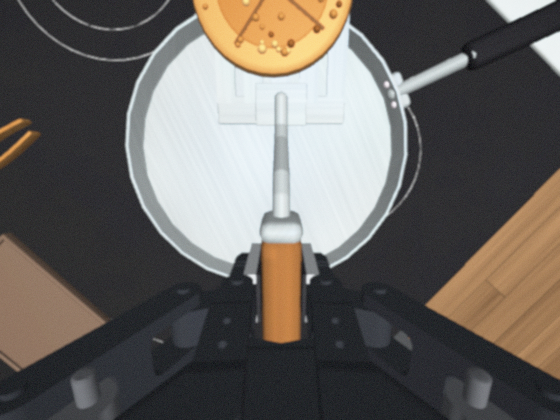

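servo_tool:
  steps:
    - [[-0.0013, -0.0007, -0.0001, 0.03, 0, -0.26, 1], [-0.0037, -0.0021, -0.0004, 0.08, 0, -0.77, 1], [-0.0061, -0.0036, -0.0007, 0.13, 0, -1.28, 1], [-0.0084, -0.0052, -0.0009, 0.19, 0, -1.77, 1], [-0.0104, -0.0069, -0.0012, 0.24, 0, -2.24, 1], [-0.0121, -0.0088, -0.0013, 0.28, 0, -2.69, 1], [-0.0135, -0.0108, -0.0015, 0.33, 0, -3.11, 1], [-0.0145, -0.013, -0.0016, 0.37, 0, -3.5, 1], [-0.0151, -0.0152, -0.0017, 0.4, 0, -3.84, 1], [-0.0151, -0.0175, -0.0017, 0.44, 0, -4.15, 1]]

```text
clock: 19.85
ee_pos: [0.4266, -0.0909, 0.1783]
tool_rot: [-180.0, -6.0, -25.9]
ft_force: [-0.3, -0.3, -2.6]
gripper_width: 0.203
```

servo_tool:
  steps:
    - [[-0.0147, -0.0197, -0.0017, 0.46, 0, -4.41, 1], [-0.0138, -0.0218, -0.0016, 0.49, 0, -4.62, 1], [-0.0124, -0.0236, -0.0014, 0.5, 0, -4.78, 1], [-0.0106, -0.0251, -0.0012, 0.51, 0, -4.88, 1], [-0.0085, -0.0262, -0.001, 0.52, 0, -4.94, 1], [-0.0062, -0.0269, -0.0008, 0.52, 0, -4.94, 1], [-0.0038, -0.027, -0.0005, 0.51, 0, -4.88, 1], [-0.0015, -0.0267, -0.0003, 0.5, 0, -4.78, 1], [0.0007, -0.0258, 0, 0.49, 0, -4.62, 1], [0.0027, -0.0245, 0.0002, 0.46, 0, -4.41, 1]]

```text
clock: 21.1
ee_pos: [0.3777, 0.1688, 0.1794]
tool_rot: [180.0, -6.0, 21.6]
ft_force: [1.5, -0.5, -1.8]
gripper_width: 0.198
```

servo_tool:
  steps:
    - [[0.0043, -0.0228, 0.0003, 0.44, 0, -4.15, 1], [0.0055, -0.0208, 0.0005, 0.4, 0, -3.84, 1], [0.0062, -0.0185, 0.0006, 0.37, 0, -3.5, 1], [0.0065, -0.0161, 0.0006, 0.33, 0, -3.11, 1], [0.0064, -0.0136, 0.0006, 0.28, 0, -2.69, 1], [0.0059, -0.0111, 0.0006, 0.24, 0, -2.24, 1], [0.005, -0.0086, 0.0005, 0.19, 0, -1.77, 1], [0.0038, -0.0061, 0.0004, 0.13, 0, -1.28, 1], [0.0024, -0.0036, 0.0002, 0.08, 0, -0.77, 1], [0.0008, -0.0012, 0.0001, 0.03, 0, -0.26, 1]]

```text
clock: 22.35
ee_pos: [0.3536, 0.297, 0.1798]
tool_rot: [180.0, -6.0, 45.1]
ft_force: [0.3, -0.3, -2.2]
gripper_width: 0.201
```

Run:
```python
from h import *
s=snap('wrist','w11.png');snap('side','d11.png');st()
```

```text
22.45 pos [0.3537 0.2968 0.1799] rot [180.    -6.    45.04] F [ 0.9 -0.1 -2.4] w 0.2 q [  -2.5   15.2  -49.6  119.8   17.1   45.4 -107. ]
```

View pics/w11.png

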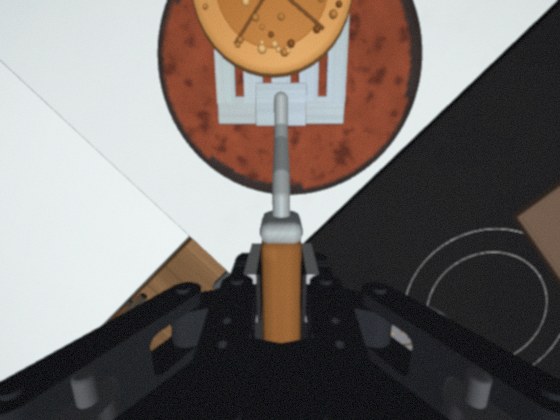

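View pics/d11.png

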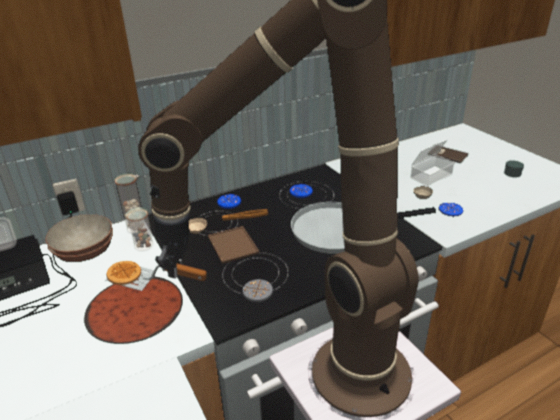

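Run:
```python
from h import *
from scipy.optimize import least_squares
s=load('w11.png')
P=np.array([px2w(s,u,v,.018)[:2] for u,v in [(158,55),(165,97),(185,138),(220,172),(285,194),(350,178),(395,138),(418,90),(422,50),(414,3),(166,3)]])
r=least_squares(lambda x:np.hypot(*(P-x[:2]).T)-x[2],[.45,.4,.127]);print(r.x,r.fun.round(4))
r=least_squares(lambda x:np.hypot(*(P-x[:2]).T)-.127,[.45,.4]);print(r.x,r.fun.round(4))
T=np.array([.3537,.2968]);d=np.array([1,1])/2**.5
print((r.x-T)@d,(r.x-T)@np.array([-d[1],d[0]]))
```

```text
[0.46246036 0.39350394 0.1241893 ] [ 0.0001 -0.0003 -0.0002 -0.0004  0.0004 -0.0001  0.0001  0.0006 -0.0004
 -0.0004  0.0005]
[0.46438434 0.39546972] [-0.0028 -0.0024 -0.0015 -0.0009  0.0003 -0.0005 -0.0011 -0.0016 -0.0034
 -0.0042 -0.0035]
0.1480356764821359 -0.00849562024470725
```

```bash
cat >> h.py <<'E'
def planf(poses):
    for (p0,e0),(p1,e1) in zip(poses[:-1],poses[1:]):
        R0=Rn.from_euler('xyz',e0,degrees=True);R1=Rn.from_euler('xyz',e1,degrees=True)
        print((np.r_[R0.inv().apply(np.array(p1)-p0).round(4),(R0.inv()*R1).as_rotvec(degrees=True).round(2)]).tolist())
E
python3 - <<'E'
from h import *
plan2([.3537,.2968,.18],[180,-6,45],[.355,.291,.082],[180,0,45],18)
print()
F=np.array([.355,.291,.082])+np.array([.168*.7071,.168*.7071,-.0606])
print(F)
poses=[]
for th in np.linspace(0,28,21):
    e=[180,th,45];R=Rn.from_euler('xyz',e,degrees=True);poses.append((F-R.apply([.168,0,.0606]),e))
planf(poses);print(poses[-1])
E
```

```text
[-0.0001, 0.0, 0.0007, 0.0, -0.05, 0.0]
[-0.0003, 0.0001, 0.0022, -0.0, -0.14, 0.0]
[-0.0005, 0.0002, 0.0036, 0.0, -0.22, -0.0]
[-0.0006, 0.0003, 0.0049, 0.0, -0.3, -0.0]
[-0.0008, 0.0003, 0.006, 0.0, -0.37, 0.0]
[-0.0008, 0.0004, 0.007, -0.0, -0.43, -0.0]
[-0.0009, 0.0004, 0.0077, 0.0, -0.47, -0.0]
[-0.0008, 0.0004, 0.0082, -0.0, -0.51, -0.0]
[-0.0008, 0.0004, 0.0085, 0.0, -0.52, -0.0]
[-0.0007, 0.0004, 0.0085, 0.0, -0.52, -0.0]
[-0.0006, 0.0004, 0.0082, 0.0, -0.51, -0.0]
[-0.0005, 0.0004, 0.0077, 0.0, -0.47, -0.0]
[-0.0004, 0.0004, 0.007, -0.0, -0.43, 0.0]
[-0.0003, 0.0003, 0.006, 0.0, -0.37, -0.0]
[-0.0002, 0.0003, 0.0049, -0.0, -0.3, 0.0]
[-0.0001, 0.0002, 0.0036, -0.0, -0.22, -0.0]
[-0.0001, 0.0001, 0.0022, 0.0, -0.14, -0.0]
[-0.0, 0.0, 0.0007, 0.0, -0.05, -0.0]

[0.4737928 0.4097928 0.0214   ]
[0.0015, 0.0, -0.0041, 0.0, -1.4, -0.0]
[0.0015, 0.0, -0.0041, -0.0, -1.4, -0.0]
[0.0015, -0.0, -0.0041, 0.0, -1.4, 0.0]
[0.0015, 0.0, -0.0041, 0.0, -1.4, -0.0]
[0.0015, 0.0, -0.0041, -0.0, -1.4, -0.0]
[0.0015, 0.0, -0.0041, 0.0, -1.4, -0.0]
[0.0015, 0.0, -0.0041, 0.0, -1.4, -0.0]
[0.0015, 0.0, -0.0041, -0.0, -1.4, -0.0]
[0.0015, -0.0, -0.0041, 0.0, -1.4, -0.0]
[0.0015, 0.0, -0.0041, 0.0, -1.4, 0.0]
[0.0015, 0.0, -0.0041, -0.0, -1.4, -0.0]
[0.0015, -0.0, -0.0041, 0.0, -1.4, -0.0]
[0.0015, 0.0, -0.0041, 0.0, -1.4, 0.0]
[0.0015, -0.0, -0.0041, 0.0, -1.4, 0.0]
[0.0015, 0.0, -0.0041, 0.0, -1.4, 0.0]
[0.0015, 0.0, -0.0041, 0.0, -1.4, 0.0]
[0.0015, 0.0, -0.0041, 0.0, -1.4, -0.0]
[0.0015, -0.0, -0.0041, 0.0, -1.4, 0.0]
[0.0015, 0.0, -0.0041, 0.0, -1.4, -0.0]
[0.0015, 0.0, -0.0041, -0.0, -1.4, -0.0]
(array([0.38902115, 0.32502115, 0.15377785]), [180, np.float64(28.0), 45])
```

servo_tool:
  steps:
    - [[-0.0001, 0, 0.0007, 0, -0.05, 0, 1], [-0.0003, 0.0001, 0.0022, 0, -0.14, 0, 1], [-0.0005, 0.0002, 0.0036, 0, -0.22, 0, 1], [-0.0006, 0.0003, 0.0049, 0, -0.3, 0, 1], [-0.0008, 0.0003, 0.006, 0, -0.37, 0, 1], [-0.0008, 0.0004, 0.007, 0, -0.43, 0, 1], [-0.0009, 0.0004, 0.0077, 0, -0.47, 0, 1], [-0.0008, 0.0004, 0.0082, 0, -0.51, 0, 1], [-0.0008, 0.0004, 0.0085, 0, -0.52, 0, 1], [-0.0007, 0.0004, 0.0085, 0, -0.52, 0, 1]]

```text
clock: 23.7
ee_pos: [0.3544, 0.2936, 0.1216]
tool_rot: [-180.0, -2.4, 45.0]
ft_force: [0.4, -0.1, -2.2]
gripper_width: 0.206
```

servo_tool:
  steps:
    - [[-0.0006, 0.0004, 0.0082, 0, -0.51, 0, 1], [-0.0005, 0.0004, 0.0077, 0, -0.47, 0, 1], [-0.0004, 0.0004, 0.007, 0, -0.43, 0, 1], [-0.0003, 0.0003, 0.006, 0, -0.37, 0, 1], [-0.0002, 0.0003, 0.0049, 0, -0.3, 0, 1], [-0.0001, 0.0002, 0.0036, 0, -0.22, 0, 1], [-0.0001, 0.0001, 0.0022, 0, -0.14, 0, 1], [0, 0, 0.0007, 0, -0.05, 0, 1], [0, 0, 0, 0, 0, 0, 1], [0, 0, 0, 0, 0, 0, 1]]

```text
clock: 24.95
ee_pos: [0.3551, 0.2913, 0.0821]
tool_rot: [180.0, 0.0, 45.0]
ft_force: [0.5, -0.1, -2.4]
gripper_width: 0.204
```

Run:
```python
from h import *
s=snap('wrist','w12.png');snap('side','d12.png');st()
a=cv2.imread('pics/d12.png')[220:370,60:260];b=cv2.imread('pics/w12.png')
cv2.imwrite('pics/c12.png',cv2.resize(a,None,fx=4,fy=4,interpolation=cv2.INTER_CUBIC))
```

```text
25.05 pos [0.3551 0.2913 0.082 ] rot [180.     0.    45.05] F [ 0.1  0.1 -3.3] w 0.203 q [ -11.    27.1  -42.3  120.9   27.4   41.7 -116.2]
```

View pics/w12.png

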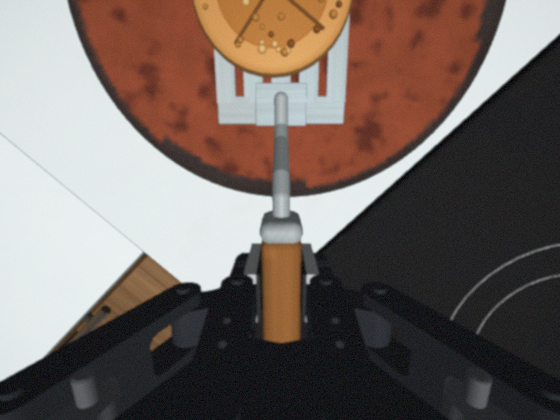

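View pics/c12.png

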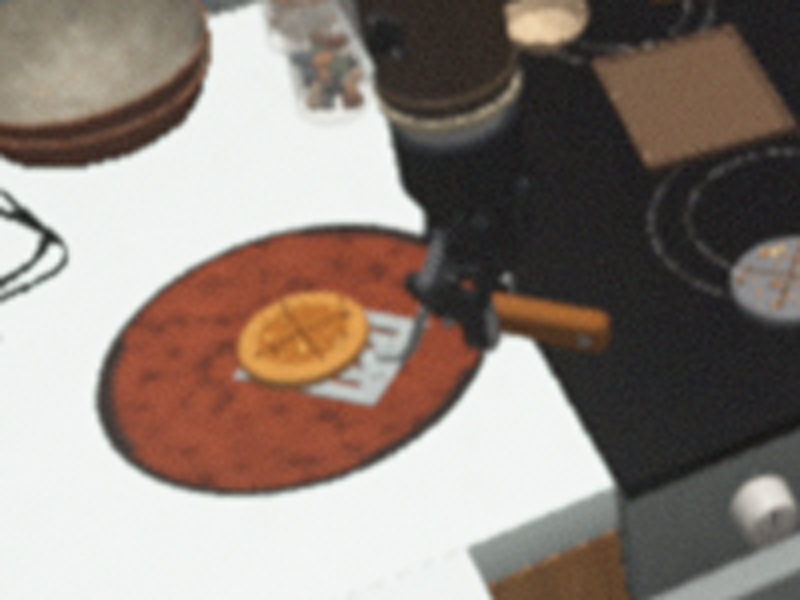

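servo_tool:
  steps:
    - [[0.0015, 0, -0.0041, 0, -1.4, 0, 1], [0.0015, 0, -0.0041, 0, -1.4, 0, 1], [0.0015, 0, -0.0041, 0, -1.4, 0, 1], [0.0015, 0, -0.0041, 0, -1.4, 0, 1], [0.0015, 0, -0.0041, 0, -1.4, 0, 1], [0.0015, 0, -0.0041, 0, -1.4, 0, 1], [0.0015, 0, -0.0041, 0, -1.4, 0, 1], [0.0015, 0, -0.0041, 0, -1.4, 0, 1], [0.0015, 0, -0.0041, 0, -1.4, 0, 1], [0.0015, 0, -0.0041, 0, -1.4, 0, 1]]

```text
clock: 26.3
ee_pos: [0.3689, 0.3051, 0.1211]
tool_rot: [-180.0, 14.0, 45.0]
ft_force: [0.4, -0.2, -3.1]
gripper_width: 0.202
```

Run:
```python
from h import *
s=snap('wrist','w13.png');snap('side','d13.png');st()
a=cv2.imread('pics/d13.png')[220:370,60:260]
a=cv2.resize(a,None,fx=2,fy=2,interpolation=cv2.INTER_CUBIC);b=cv2.resize(cv2.imread('pics/w13.png'),(400,300))
cv2.imwrite('pics/c13.png',np.hstack([a,b]))
```

```text
26.4 pos [0.3692 0.3056 0.121 ] rot [-179.97   13.97   45.04] F [-0.1  0.9 -3.4] w 0.201 q [ -13.8   32.9  -42.6  106.3   21.5   64.6 -111.2]
```

View pics/c13.png

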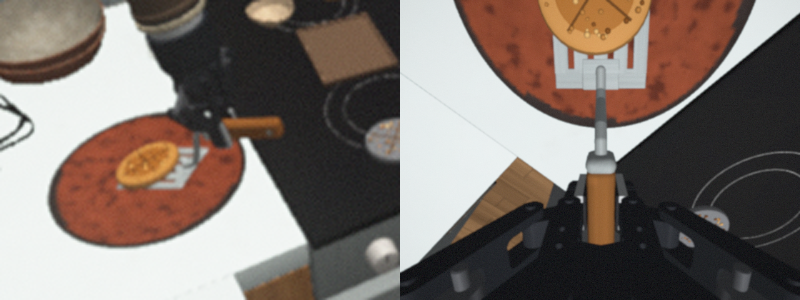

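servo_tool:
  steps:
    - [[0.0015, 0, -0.0041, 0, -1.4, 0, 1], [0.0015, 0, -0.0041, 0, -1.4, 0, 1], [0.0015, 0, -0.0041, 0, -1.4, 0, 1], [0.0015, 0, -0.0041, 0, -1.4, 0, 1], [0.0015, 0, -0.0041, 0, -1.4, 0, 1], [0.0015, 0, -0.0041, 0, -1.4, 0, 1], [0.0015, 0, -0.0041, 0, -1.4, 0, 1], [0.0015, 0, -0.0041, 0, -1.4, 0, 1], [0.0015, 0, -0.0041, 0, -1.4, 0, 1], [0.0015, 0, -0.0041, 0, -1.4, 0, 1]]

```text
clock: 27.65
ee_pos: [0.3888, 0.3252, 0.1543]
tool_rot: [-180.0, 28.1, 45.1]
ft_force: [0.2, 0.3, -2.5]
gripper_width: 0.202
```

Run:
```python
from h import *
s=snap('wrist','w14.png');snap('side','d14.png');st()
a=cv2.imread('pics/d14.png')[220:370,60:260]
a=cv2.resize(a,None,fx=2,fy=2,interpolation=cv2.INTER_CUBIC);b=cv2.resize(cv2.imread('pics/w14.png'),(400,300))
cv2.imwrite('pics/c14.png',np.hstack([a,b]))
```

```text
27.75 pos [0.389  0.3255 0.154 ] rot [-179.97   28.06   45.06] F [ 0.1  0.6 -1.2] w 0.204 q [ -19.2   40.9  -40.2   90.9   18.9   85.5 -109.5]
```

View pics/c14.png

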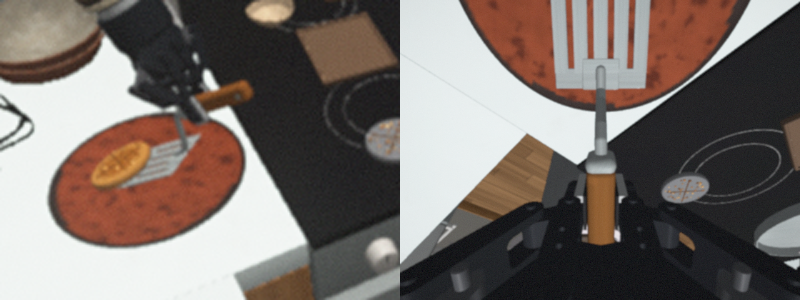

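Run:
```python
from h import *
s=load('d14.png');p=px2w(s,120,301.5,.022);print(p,(p[:2]-[.459,.395]))
print(px2w(s,60+147/2,220+180/2,.011))
a=cv2.imread('pics/d14.png')[270:340,80:190]
cv2.imwrite('pics/c14b.png',cv2.resize(a,None,fx=7,fy=7,interpolation=cv2.INTER_CUBIC))
```

```text
[0.49119881 0.42337161 0.022     ] [0.03219881 0.02837161]
[0.45345222 0.39933712 0.011     ]
```

View pics/c14b.png

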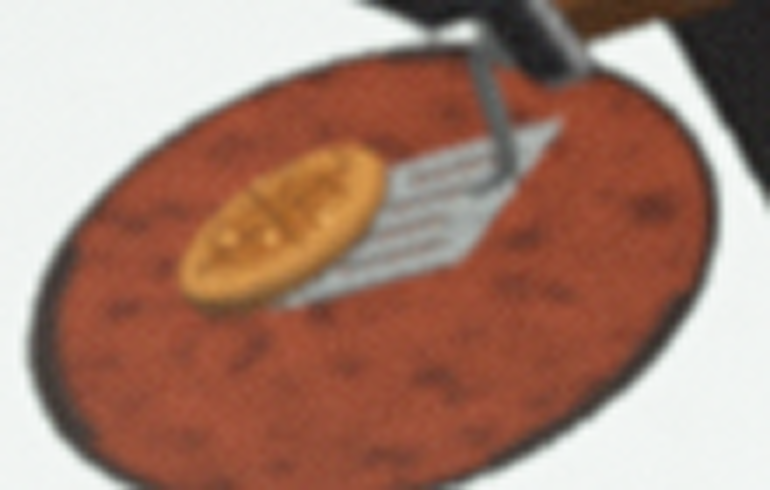

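servo_tool:
  steps:
    - [[-0.0023, 0, 0.0064, 0, 2.2, 0, 1], [-0.0023, 0, 0.0064, 0, 2.2, 0, 1], [-0.0023, 0, 0.0064, 0, 2.2, 0, 1], [-0.0023, 0, 0.0064, 0, 2.2, 0, 1], [-0.0023, 0, 0.0064, 0, 2.2, 0, 1], [-0.0023, 0, 0.0064, 0, 2.2, 0, 1], [-0.0023, 0, 0.0064, 0, 2.2, 0, 1], [-0.0023, 0, 0.0064, 0, 2.2, 0, 1], [-0.0023, 0, 0.0064, 0, 2.2, 0, 1], [0, 0, 0, 0, 0, 0, 1]]

```text
clock: 29.0
ee_pos: [0.3609, 0.2969, 0.1067]
tool_rot: [180.0, 8.3, 45.0]
ft_force: [-0.1, -1.1, -2.7]
gripper_width: 0.2
```

servo_tool:
  steps:
    - [[-0.002, 0, 0, 0, 0, 0, 1], [-0.003, 0, 0, 0, 0, 0, 1], [-0.003, 0, 0, 0, 0, 0, 1], [-0.003, 0, 0, 0, 0, 0, 1], [-0.003, 0, 0, 0, 0, 0, 1], [-0.003, 0, 0, 0, 0, 0, 1], [-0.003, 0, 0, 0, 0, 0, 1], [-0.003, 0, 0, 0, 0, 0, 1], [-0.003, 0, 0, 0, 0, 0, 1], [0, 0, 0, 0, 0, 0, 1]]

```text
clock: 30.25
ee_pos: [0.3433, 0.2795, 0.1105]
tool_rot: [180.0, 8.2, 45.0]
ft_force: [0.7, 0.2, -2.0]
gripper_width: 0.202
```

Run:
```python
from h import *
s=snap('wrist','w15.png');snap('side','d15.png');st()
a=cv2.imread('pics/d15.png')[270:340,80:190]
cv2.imwrite('pics/c15.png',cv2.resize(a,None,fx=7,fy=7,interpolation=cv2.INTER_CUBIC))
```

```text
30.35 pos [0.3436 0.2798 0.1105] rot [-180.      8.19   45.04] F [-0.1  0.2 -0.7] w 0.199 q [ -10.3   27.6  -44.1  115.8   22.1   54.3 -112. ]
```

View pics/c15.png

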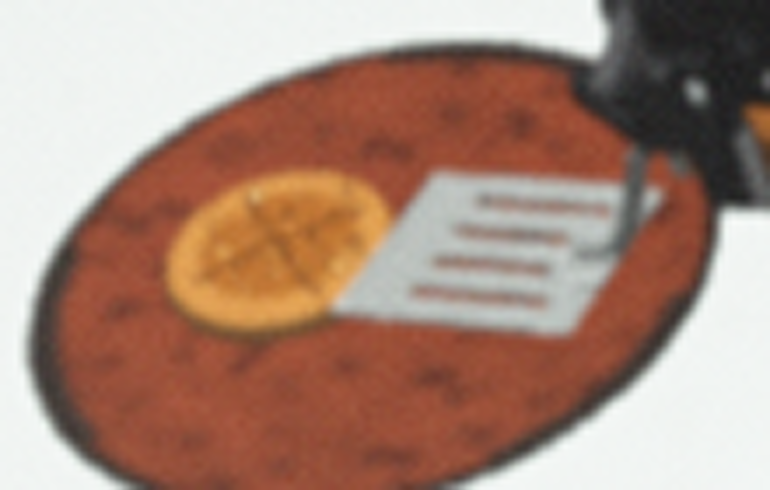

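View pics/w15.png

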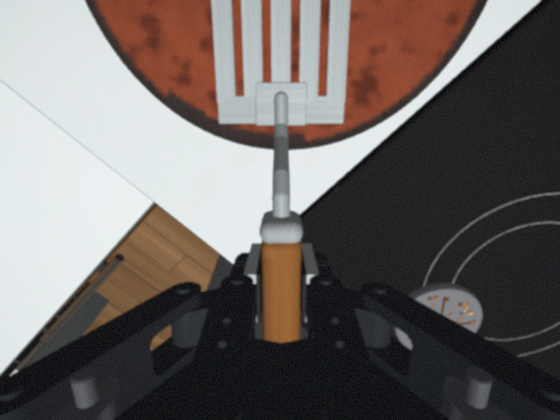

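Run:
```python
from h import *
s=load('d15.png');f=lambda u,v:(80+(u+.5)/7-.5,270+(v+.5)/7-.5)
print('cake',px2w(s,*f(280,248),.026))
# plate edges ellipse approx in crop
E=[(30,360),(75,225),(165,135),(330,60),(455,43),(560,52),(716,240),(690,300),(630,375),(50,430)]
from scipy.optimize import least_squares
P=np.array([px2w(s,*f(*e),.018)[:2] for e in E])
r=least_squares(lambda x:np.hypot(*(P-x[:2]).T)-x[2],[.45,.4,.127]);print(r.x,r.fun.round(4))
```

```text
cake [0.47369573 0.42781256 0.026     ]
[0.45812004 0.39657851 0.12459155] [-0.0005 -0.0014  0.0005  0.0004 -0.0006  0.0003  0.0014 -0.0005 -0.0013
  0.0016]
```

servo_tool:
  steps:
    - [[-0.006, 0, 0, 0, 0, 0, 1], [-0.01, 0, 0, 0, 0, 0, 1], [-0.01, 0, -0.002, 0, 0, 0, 1], [-0.006, 0, -0.008, 0, 0, 0, 1], [0, 0, -0.012, 0, 1.37, 0, 1], [0, 0, -0.012, 0, 1.37, 0, 1], [0, 0, -0.012, 0, 1.37, 0, 1], [0, 0, -0.012, 0, 1.37, 0, 1], [0, 0, -0.012, 0, 1.37, 0, 1], [0, 0, -0.006, 0, 1.35, 0, 1]]

```text
clock: 31.6
ee_pos: [0.3264, 0.2626, 0.1915]
tool_rot: [180.0, -0.1, 45.0]
ft_force: [0.2, -0.7, -1.2]
gripper_width: 0.199
```

Run:
```python
from h import *
s=snap('side','d16.png');st();x=bot.sense()
a=s['pixels'][270:340,80:190][:,:,::-1]
cv2.imwrite('pics/c16.png',cv2.resize(a,None,fx=7,fy=7,interpolation=cv2.INTER_CUBIC))
plan2(x['ee_pos'],[180,x['tool_rot'][1],x['tool_rot'][2]],[.467,.065,.15],[180,0,-7.4],18)
```

```text
31.65 pos [0.3263 0.2625 0.1918] rot [179.95  -0.18  45.06] F [-0.6 -1.  -1.3] w 0.2 q [-1.000e-01  1.290e+01 -5.060e+01  1.200e+02  1.260e+01  5.230e+01
 -1.027e+02]
[-0.0003, 0.0018, 0.0003, -0.0, -0.0, 0.4]
[-0.0009, 0.0054, 0.0009, -0.0, -0.0, 1.18]
[-0.0012, 0.0088, 0.0015, -0.01, -0.01, 1.93]
[-0.0013, 0.0121, 0.0021, -0.01, -0.01, 2.62]
[-0.0009, 0.0149, 0.0026, -0.01, -0.01, 3.23]
[-0.0001, 0.0173, 0.003, -0.01, -0.01, 3.75]
[0.0012, 0.0191, 0.0033, -0.01, -0.01, 4.14]
[0.0027, 0.0202, 0.0035, -0.01, -0.02, 4.42]
[0.0044, 0.0206, 0.0036, -0.01, -0.02, 4.55]
[0.006, 0.0202, 0.0036, -0.01, -0.02, 4.55]
[0.0074, 0.019, 0.0035, -0.01, -0.02, 4.42]
[0.0083, 0.0173, 0.0033, -0.0, -0.01, 4.14]
[0.0086, 0.015, 0.003, -0.0, -0.01, 3.75]
[0.0082, 0.0125, 0.0026, -0.0, -0.01, 3.23]
[0.0073, 0.0097, 0.0021, -0.0, -0.01, 2.62]
[0.0057, 0.0069, 0.0015, -0.0, -0.01, 1.93]
[0.0036, 0.0041, 0.0009, -0.0, -0.0, 1.18]
[0.0012, 0.0014, 0.0003, -0.0, -0.0, 0.4]
```

View pics/c16.png

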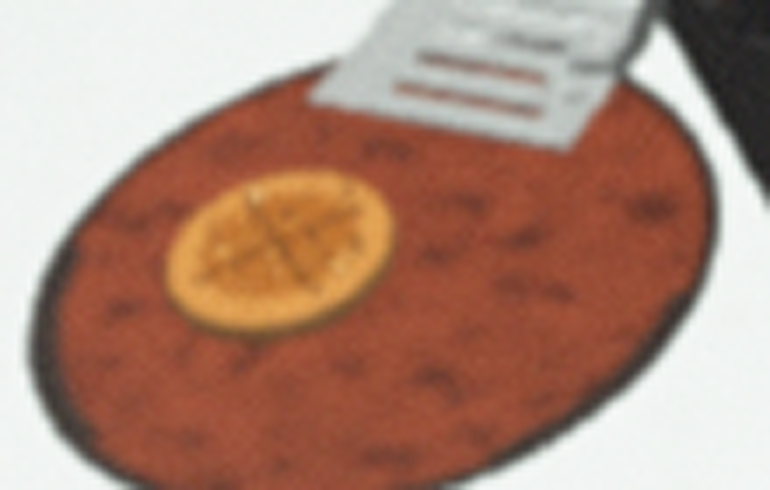

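The cake lies flat on the plate (centre at crop (280,250)), about 35 mm from the plate's middle and inside the 60 mm limit. Next I return the turner.

servo_tool:
  steps:
    - [[-0.0003, 0.0018, 0.0003, 0, 0, 0.4, 1], [-0.0009, 0.0054, 0.0009, 0, 0, 1.18, 1], [-0.0012, 0.0088, 0.0015, 0, 0, 1.93, 1], [-0.0013, 0.0121, 0.0021, 0, 0, 2.62, 1], [-0.0009, 0.0149, 0.0026, 0, 0, 3.23, 1], [-0.0001, 0.0173, 0.003, 0, 0, 3.75, 1], [0.0012, 0.0191, 0.0033, 0, 0, 4.14, 1], [0.0027, 0.0202, 0.0035, 0, 0, 4.42, 1], [0.0044, 0.0206, 0.0036, 0, 0, 4.55, 1], [0.006, 0.0202, 0.0036, 0, 0, 4.55, 1]]

```text
clock: 32.9
ee_pos: [0.4095, 0.1452, 0.1659]
tool_rot: [180.0, 0.0, 13.9]
ft_force: [-0.2, 0.5, -1.6]
gripper_width: 0.197
```

servo_tool:
  steps:
    - [[0.0074, 0.019, 0.0035, 0, 0, 4.42, 1], [0.0083, 0.0173, 0.0033, 0, 0, 4.14, 1], [0.0086, 0.015, 0.003, 0, 0, 3.75, 1], [0.0082, 0.0125, 0.0026, 0, 0, 3.23, 1], [0.0073, 0.0097, 0.0021, 0, 0, 2.62, 1], [0.0057, 0.0069, 0.0015, 0, 0, 1.93, 1], [0.0036, 0.0041, 0.0009, 0, 0, 1.18, 1], [0.0012, 0.0014, 0.0003, 0, 0, 0.4, 1], [0, 0, 0, 0, 0, 0, 1], [0, 0, 0, 0, 0, 0, 1]]

```text
clock: 34.15
ee_pos: [0.4667, 0.0653, 0.1491]
tool_rot: [180.0, 0.0, -7.3]
ft_force: [1.2, -0.1, -2.0]
gripper_width: 0.2
```

Run:
```python
from h import *
s=snap('wrist','w17.png');snap('scene','s17.png');st();x=bot.sense()
plan2(x['ee_pos'],[180,x['tool_rot'][1],x['tool_rot'][2]],[.469,.065,.0755],[180,0,-7.4],8,False)
```

```text
34.25 pos [0.4667 0.0652 0.1491] rot [ 1.7999e+02  1.0000e-02 -7.3500e+00] F [-1.   0.1 -1.8] w 0.2 q [  12.2   18.6  -31.1  116.8   12.9   47.8 -123.5]
[0.0003, -0.0, 0.0092, 0.0, 0.0, 0.01]
[0.0003, -0.0, 0.0092, 0.0, 0.0, 0.01]
[0.0003, -0.0, 0.0092, 0.0, 0.0, 0.01]
[0.0003, -0.0, 0.0092, 0.0, 0.0, 0.01]
[0.0003, -0.0, 0.0092, 0.0, 0.0, 0.01]
[0.0003, -0.0, 0.0092, 0.0, 0.0, 0.01]
[0.0003, -0.0, 0.0092, 0.0, 0.0, 0.01]
[0.0003, -0.0, 0.0092, 0.0, 0.0, 0.01]
```

View pics/w17.png

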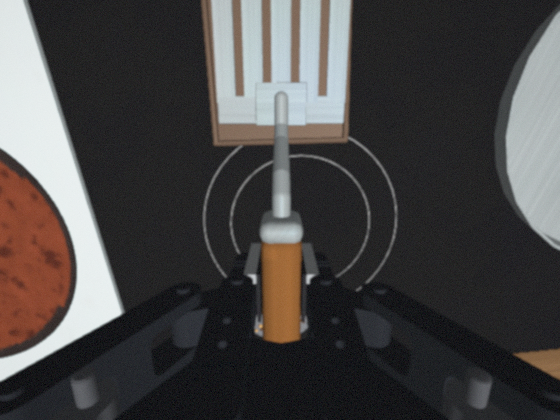

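servo_tool:
  steps:
    - [[0.0003, 0, 0.0092, 0, 0, 0, 1], [0.0003, 0, 0.0092, 0, 0, 0, 1], [0.0003, 0, 0.0092, 0, 0, 0, 1], [0.0003, 0, 0.0092, 0, 0, 0, 1], [0.0003, 0, 0.0092, 0, 0, 0, 1], [0.0003, 0, 0.0092, 0, 0, 0, 1], [0.0003, 0, 0.0092, 0, 0, 0, 1], [0.0003, 0, 0.0092, 0, 0, 0, 1], [0, 0, 0.003, 0, 0, 0, 1], [0, 0, 0.003, 0, 0, 0, 1]]

```text
clock: 35.5
ee_pos: [0.4692, 0.0647, 0.0693]
tool_rot: [180.0, 0.0, -7.4]
ft_force: [0.4, -0.4, -2.1]
gripper_width: 0.202
```

servo_tool:
  steps:
    - [[0, 0, 0.001, 0, 0, 0, 1], [0, 0, 0.001, 0, 0, 0, 1], [0, 0, 0, 0, 0, 0, 1], [0, 0, 0, 0, 0, 0, 1], [0, 0, 0, 0, 0, 0, 1], [0, 0, 0, 0, 0, 0, 1], [0, 0, 0, 0, 0, 0, 1], [0, 0, 0, 0, 0, 0, 1], [0, 0, 0, 0, 0, 0, 1], [0, 0, 0, 0, 0, 0, 1]]

```text
clock: 36.75
ee_pos: [0.4692, 0.0646, 0.0674]
tool_rot: [180.0, 0.0, -7.4]
ft_force: [-0.4, 0.3, -0.6]
gripper_width: 0.201
```

Run:
```python
from h import *
s=snap('wrist','w18.png');st()
```

```text
36.8 pos [0.4692 0.0646 0.0674] rot [ 1.7999e+02  1.0000e-02 -7.3900e+00] F [ 0.1  0.3 -0.3] w 0.2 q [   8.5   26.2  -27.3  120.3   19.4   37.7 -129.3]
```

View pics/w18.png

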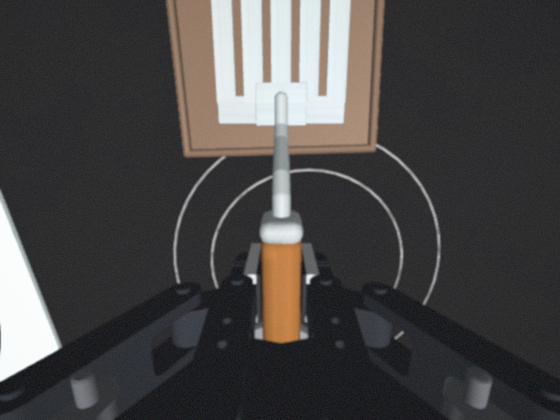

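Blade is inside the rest's raised edge and in contact (load partly taken). Release and rise.

servo_tool:
  steps:
    - [[0, 0, 0, 0, 0, 0, 0.3], [0, 0, 0, 0, 0, 0, 0], [0, 0, 0, 0, 0, 0, -0.5], [0, 0, 0, 0, 0, 0, -1], [0, 0, 0, 0, 0, 0, -1], [0, 0, 0, 0, 0, 0, -1], [0, 0, 0, 0, 0, 0, -1], [0, 0, 0, 0, 0, 0, -1], [0, 0, 0, 0, 0, 0, -1], [0, 0, 0, 0, 0, 0, -1]]

```text
clock: 38.05
ee_pos: [0.4692, 0.0646, 0.0674]
tool_rot: [180.0, 0.0, -7.4]
ft_force: [0.3, 0.5, 0.5]
gripper_width: 0.999
```

servo_tool:
  steps:
    - [[0, 0, -0.01, 0, 0, 0, -1], [0, 0, -0.015, 0, 0, 0, -1], [0, 0, -0.02, 0, 0, 0, -1], [0, 0, -0.02, 0, 0, 0, -1], [0, 0, -0.02, 0, 0, 0, -1], [0, 0, -0.02, 0, 0, 0, -1], [0, 0, -0.02, 0, 0, 0, -1], [0, 0, -0.02, 0, 0, 0, -1], [0, 0, -0.01, 0, 0, 0, -1], [0, 0, 0, 0, 0, 0, -1]]

```text
clock: 39.3
ee_pos: [0.4695, 0.0647, 0.2233]
tool_rot: [180.0, -0.1, -7.4]
ft_force: [0.4, 0.6, 0.3]
gripper_width: 0.999
```

Run:
```python
from h import *
snap('wrist','w19.png');s=snap('side','d19.png');snap('scene','s19.png');st()
```

```text
39.45 pos [0.4687 0.0645 0.2218] rot [ 1.7997e+02  7.0000e-02 -7.3900e+00] F [ 0.2  0.6 -0.8] w 0.999 q [  14.7   13.3  -32.7  112.     8.5   57.2 -119.3]
```

View pics/w19.png

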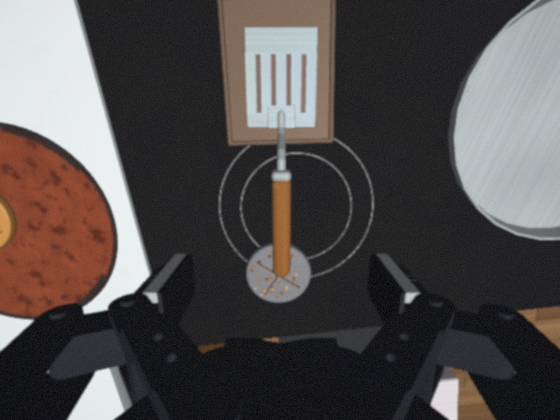

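View pics/d19.png

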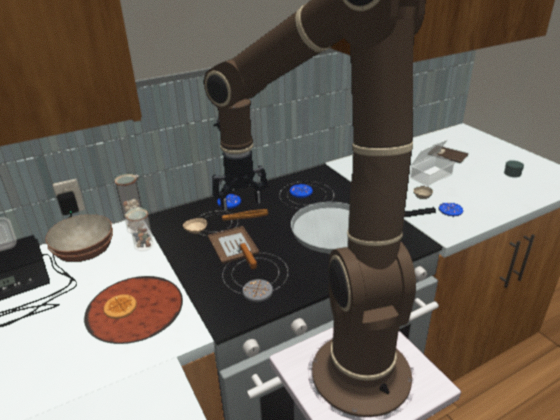

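Run:
```python
from h import *
s=load('w19.png')
b=np.mean([px2w(s,u,v,.009)[:2] for u,v in [(244,28),(317,28),(249,130),(316,128)]],0)
r=np.mean([px2w(load('side0.png'),180+u/4,170+v/4,.0105)[:2] for u,v in [(112,258),(250,225),(316,325),(170,368)]],0)
print('blade',b,'rest',r,np.hypot(*(b-r)))
print('cake right edge',px2w(s,16,222,.02),'plate right edge',px2w(s,117,235,.018))
d=load('d19.png');print('cake',px2w(d,119.8,305.6,.025))
for f in('side0.png','d19.png'):
    im=load(f)['pixels'];cv2.imwrite('pics/x_'+f,im)
a=load('side0.png')['pixels'].astype(int);c=d['pixels'].astype(int)
# change check around pan left part, bowl, tongs
for n,(u0,v0,u1,v1) in {'bowl':(180,214,212,236),'tongs':(218,200,272,224),'platetop':(85,272,185,292)}.items(): print(n,np.abs(a-c)[v0:v1,u0:u1].mean().round(1))
```

```text
blade [0.58639417 0.04857714] rest [0.59012322 0.05228128] 0.0052560856786934874
cake right edge [0.47155381 0.3799849  0.02      ] plate right edge [0.4397543  0.26735356 0.018     ]
cake [0.47228982 0.42774962 0.025     ]
bowl 2.4
tongs 5.4
platetop 1.6
```

Run:
```python
from h import *
print(bot.sign_off())
```

```text
the job is handed in; nothing more can be done
None
```

The cake is flat on the plate, same side up, the turner is back on the spoon rest, and the job was handed in at about 39.5 s of the 70 s. The interface gave no verdict, so the result rests on my own camera measurements.

**What I did:** I gripped the turner and slid its blade along the pan floor, pushing the cake against the pan wall until the blade was under it. I lifted the cake out with the blade tilted up at the front and carried it to the plate. It slid off the tilted blade from close above.

**Last checks:**
- **Cake:** its centre is about 35 mm from the plate's middle (limit 60 mm) and the turner is clear of it. It slid further than I planned. I tried to draw it back with the blade, but it settled and the blade came out from under it, so it lies off-centre.
- **Turner:** the blade is flat inside the rest's raised edge, with its middle about 5 mm from the rest's middle.
- **Bowl, plate and pan:** the bowl and plate areas look the same as in the first picture, and I saw no movement of the pan.
- **Tongs:** this area differed slightly more, which I put down to the gripper and its shadow in view. I did not check this separately, but the turner and gripper were never near the tongs.

**Disagreements:** my plate-centre estimates from different pictures differed by up to about 10 mm, which is well within the margin. One automatic plate fit was clearly wrong and I discarded it.

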